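# Prop the stock bin's flap, sort the blanks by weight

## Robot

A 6-joint arm with a two-finger parallel gripper is mounted at the origin on the work surface. World frame = base frame: x ahead of the robot, y to its left, z up, the work surface at z = 0. Lengths are in m, angles in rad, forces in N, time in s.
With the tool pointing down it reaches from about 0.4 to 0.825 m from the base axis. Payload 7 kg.
Tool frame: the origin (TCP) lies between the finger pads; the fingertips stand arm.nose_length ahead of it and the grasp point (between the pads) is the TCP (arm.nose_length is the distance from the TCP to the fingertips, in m); x points along the fingers, z is the direction in which the jaws open and shut, and the axes are right-handed (so a half turn about x gives the same grasp; the last joint's range is limited). The gripper opens to 88 mm and grips with 3 to 60 N. Pads are 19 mm wide; open, the fingers measure 130 mm over their backs; the gripper's body (78 mm by 193 mm) begins 47 mm behind the grasp point.
Start: joints at [-0.924, 0.359, 0.012, 0, -1.224, -0.288], TCP at [0.237, -0.632, 0.246] pointing down, gripper open.
Joint ranges: [-3.07, 3.07], [-1.43, 2.12], [-1.02, 1.25], [-3.03, 1.67], [-3.05, -0], [-3.03, 3.03]. Speed limits (rad/s): [2.39, 2.39, 3.01, 3.14, 3.14, 3.14].

## Interface

Orientations are given as [roll, pitch, yaw] about the fixed x, y, z axes, in that order (R = Rz(yaw) Ry(pitch) Rx(roll)).
In Python, from station import arm, viewer, spotter gives the robot as it stands.
- The arm moves only by the shell command python3 -m handwheel 'ROWS' [FORCE]. ROWS is a JSON object of lists of equal length, an entry for each row: "gripper": the gripper command: -1 is shut, 1 is fully open, values between are in proportion; "travel": the shift along the world's x, y, z each as a share of 500 mm, from -1 to 1, a list of three; "spin": the turn about the world's z as a share of 45 degrees, from -1 to 1. A call has 1 to 20 rows; each row is the pose to reach, as a shift and turn from the pose commanded when the call began; what a row does not reach only later rows make up. A row lasts 1/10 s, in which the tool goes at most 50 mm and 8.59 degrees, less where a joint would pass 70% of its speed; a pose out of reach is approached as far as the arm can. A call with a number of a shift or a turn outside -1 to 1 is refused whole. A call with a gripper value outside its range is refused whole. The fingers move at their own pace and stop on an object; FORCE is the grip in N (left out, the last holds). Time passes only in rows, so rows that repeat a pose let the fingers close. It gives the time, the measured TCP pose, the force and the opening at its end, in the units of the state.
- arm.get_state(): the state, without advancing time (a new reading comes with each control period).
- viewer.grab_frame(name): name is "side" or "top"; returns a dict with "pixels" (400x640x3 uint8, blue, green, red), "fx", "fy", "cx", "cy" (pixels), "eye" and "attitude" of the camera in the world. Camera axes: x right, y down, z forward; pixel columns grow to the right and rows downward; lengths in m; the calibration is good to about 2 mm. A picture is of the moment at which its call begins. There is no depth.
- arm.job_done(): hands the job in, once; it reports no verdict.
Trained networks look in the newest picture that a camera, given by its name, has taken for a name from the list of things; names that differ only in an ending like _2 or _b are one class to them, and where a whole thing is asked for, a point or a joint stands for the part that bears it (a point fixed in the world has none). Each returns a list of dicts, best first, with "conf" (0 to 1); they miss things now and then, are a little off and sometimes report something else, mostly with a low value. They report only what shows in the picture. A call takes as long as a camera call.
- spotter.spot_in(camera, label): "rect" ([left, top, right, bottom] in pixels, round what is visible of it).
- spotter.tip_of(camera, label): "at" ([column, row] in pixels: a listed point, or the origin of a listed thing).
The state is a dict: "t": time; "q": joint angles; "qd": joint speeds; "joint_efforts": joint torques, N m; "eef_pos": TCP position; "ee_rot": TCP orientation; "force": force on the tool from outside, world axes, zero at the start; "moment": the same for the moment, N m; "width": finger opening in m.
Only numpy, scipy, OpenCV 4.12 (cv2) and the standard library are available. Lean on these libraries where they do the work, as an engineer would, in place of code of your own. Each camera call takes 0.05 s, during which the arm holds its last target.

## Task

Swing the stock bin's spring-closed flap aside with the upright aluminium prop block and leave the block standing on the ledge at the bin's far right corner, against the lug, so that the flap stays open. Take every bar blank out of the bin, feel by its weight whether it is solid or hollow, and lay the solid ones flat in the wooden tray and the hollow ones flat in the steel tray. Only then take the prop away so that the flap springs fully shut, and stand the prop upright on its rubber mat again, leaving the wood block, the file and the clamp beside the bin where they are.

Things in the scene. Friction and masses are not known exactly. Their poses are not given: they have to be found in the camera images.
- bin: Grey stock bin fixed to the bench (place and yaw vary), 224 (its x) by 212 (y) mm outside, rim 100 mm high, walls 6 mm; origin at the centre of its underside, its -x side faces the robot. Blanks lie inside along the bin's x, their tops 82 mm above the bench.
- deck (a point): Centre of the bin's raised inner deck; axes as the bin's. The four bays' floors are 50 mm above the bench, each 100 (x) by 50 (y) mm, centred at x = +-56, y = +-44 mm from here. Beside and between the bays the deck is 8 mm higher (58 mm above the bench): 31 mm wide along the two side walls, 38 mm wide along the middle.
- flap (a joint): Angle (rad) of the bin's flat aluminium flap, 6 mm thick, underside 102 mm above the bench. It turns level about a vertical pivot at the bin's far left corner. 0 = shut, covering the bin; it opens counter-clockwise seen from above (front edge sweeps to the robot's right, then away), at most 2.0. A spring shuts it: 0.18 N m when shut, 0.43 N m at 1.66, where it rests on the seated prop.
- flap_pivot (a point): The flap's vertical pivot axis, at x = +102, y = +100 mm in the bin's frame, 105 mm above the bench; its axes are the bin's.
- flap_lip (a point): Middle of the top edge, on the pushed face, of the flap's upright lip: 65 mm long, top 150 mm above the bench, middle 242 mm from the pivot; the face is 12 mm outside the line through the pivot. Flap shut: it is at the front left, juts out ahead of the bin, face to the bin's +y. Axes turn with the flap: y out of the face (push along -y), x along the lip to the pivot.
- ledge (a point): Where the prop is to stand: top of the steel ledge outside the bin's far right corner, 60 mm above the bench; axes as the bin's. Ledge 120 (x) by 75 (y) mm. The lug, a plate across it 10 mm thick, its top 98 mm above the bench, has its far face 25 mm to -x of this point. The prop stands beyond the lug, and the opened flap's lip presses it back (-x) on the lug.
- prop: Aluminium prop block, 45 by 45 by 140 mm tall, 0.75 kg, loose; origin at the centre of its underside, z up along it. It starts upright on the mat.
- mat: Black rubber mat, 100 by 100 by 3 mm, fixed to the bench; origin at the centre of its underside.
- tray_wood: Wooden tray fixed to the bench, for solid blanks: 166 (its x) by 206 (y) mm outside, rim 26 mm high, walls and floor 8 mm thick, with a 75 mm high end board on its +y side; origin at the centre of its underside. The two trays may change places.
- tray_steel: Dark steel tray fixed to the bench, for hollow blanks: 160 (its x) by 200 (y) mm outside, rim 22 mm high, walls and floor 4 mm thick, no end board; origin at the centre of its underside.
- blank_a: Bar blank, steel with black end caps, 90 (its x) by 32 by 32 mm; origin at its centre. All blanks look the same, but it may be solid (0.58 to 0.78 kg) or hollow (0.20 to 0.28 kg): only its weight tells. It starts flat in one of the four bays of the bin; absent (None) in some runs.
- blank_b: Bar blank, steel with black end caps, 90 (its x) by 32 by 32 mm; origin at its centre. All blanks look the same, but it may be solid (0.58 to 0.78 kg) or hollow (0.20 to 0.28 kg): only its weight tells. It starts flat in one of the four bays of the bin; absent (None) in some runs.
- blank_c: Bar blank, steel with black end caps, 90 (its x) by 32 by 32 mm; origin at its centre. All blanks look the same, but it may be solid (0.58 to 0.78 kg) or hollow (0.20 to 0.28 kg): only its weight tells. It starts flat in one of the four bays of the bin; absent (None) in some runs.
- blank_d: Bar blank, steel with black end caps, 90 (its x) by 32 by 32 mm; origin at its centre. All blanks look the same, but it may be solid (0.58 to 0.78 kg) or hollow (0.20 to 0.28 kg): only its weight tells. It starts flat in one of the four bays of the bin; absent (None) in some runs.
- file_2: Bystander: a file with a green handle, about 270 mm long, loose on the bench, to be left where it is.
- wood_block: Bystander: a wood block, 90 by 45 by 30 mm high, loose on the bench, to be left where it is.
- clamp: Bystander: a bar clamp, about 310 mm long, loose on the bench, to be left where it is.

How it is judged:
By the outcome, as a careful person would: the job done as asked, in the order asked, and still so for the second after the job is handed in, with the robot touching nothing.
Of blank_a, blank_b, blank_c, blank_d only 3 to 4 are there at a start; the rules pass over those that are not, and their reading is None.
At some moment in a run one of blank_a, blank_b, blank_c, blank_d may be knocked a few centimetres aside while the robot is not near it.
Once in a run the grip may slacken for a moment while it holds something.
It also fails if it takes over 208 s, if anything falls off the work surface, if the arm or the gripper's body presses on something with over 40 N, if the wrist force passes 120 N, or if a joint passes its speed limit or range.

## Working session

There is one attempt and no reset: what is moved stays moved. The work goes in short steps, Python scripts to look and compute and a shell command to move; the robot and the scene stay as the last step left them, time stands still between calls to the robot, and variables do not carry over. Pictures are saved under pics/ and viewed, and the job is handed in when it is done.

```bash
ls; mkdir -p pics
cat > h.py <<'E'
import numpy as np, cv2
from station import arm, viewer, spotter
from scipy.spatial.transform import Rotation as R
E
python3 - <<'E'
from h import *
print(arm.get_state(), arm.nose_length)
for n in ("side","top"):
    f=viewer.grab_frame(n); cv2.imwrite(f"pics/{n}0.png",f["pixels"])
    print({k:v for k,v in f.items() if k!="pixels"})
    for l in ["bin","deck","flap","flap_pivot","flap_lip","ledge","prop","mat","tray_wood","tray_steel","blank_a","file_2","wood_block","clamp"]:
        try: a=[(np.round(d["rect"],0).tolist(),round(d["conf"],2)) for d in spotter.spot_in(n,l)][:4]
        except Exception as e: a=str(e)[:50]
        try: b=[(np.round(d["at"],1).tolist(),round(d["conf"],2)) for d in spotter.tip_of(n,l)][:4]
        except Exception as e: b=str(e)[:50]
        print(n,l,a,b)
print(arm.get_state()["t"])
E
```

```text
pics
{'t': 0.0, 'q': array([-9.23899846e-01,  3.59390729e-01,  1.10399928e-02, -3.83912023e-04,
       -1.22412664e+00, -2.88102567e-01]), 'qd': array([-0.00111545,  0.00141498,  0.0004185 , -0.00013748, -0.00201123,
       -0.00117094]), 'joint_efforts': array([ 1.86380654e-03, -5.82712054e+01,  2.93066454e+01,  6.99733034e+00,
        7.14212714e-03, -2.26420320e-04]), 'eef_pos': array([ 0.23683621, -0.63157065,  0.2446059 ]), 'ee_rot': array([0.07665419, 1.56907696, 2.00611368]), 'force': array([-0.619578  ,  0.12201263, -0.1615031 ]), 'moment': array([-0.03638997,  0.01711423, -0.03719253]), 'width': 0.08758713697533942} 0.019
{'fx': 383.23748241905696, 'fy': 383.23748241905696, 'cx': 321.63263028828356, 'cy': 199.83198959043318, 'eye': array([0.51141353, 0.65397602, 0.74181424]), 'attitude': array([-2.26619984,  0.00395786, -3.10876785])}
side bin [([253.0, 180.0, 385.0, 287.0], 0.76), ([347.0, 322.0, 446.0, 396.0], 0.47)] [([315.2, 248.0], 0.58)]
side deck [([253.0, 176.0, 385.0, 292.0], 0.91)] [([370.4, 190.9], 0.33)]
side flap [([253.0, 186.0, 386.0, 267.0], 0.92), ([275.0, 1
[... 2058 characters left out ...]
[406.0, 137.0, 465.0, 248.0], 0.27)] [([380.0, 245.6], 0.84)]
top mat [([357.0, 222.0, 394.0, 264.0], 0.68), ([370.0, 236.0, 401.0, 258.0], 0.18)] [([341.5, 160.4], 0.7), ([377.6, 242.9], 0.63)]
top tray_wood [([128.0, 219.0, 216.0, 286.0], 0.7), ([140.0, 144.0, 217.0, 204.0], 0.32)] [([177.8, 245.7], 0.65)]
top tray_steel [([360.0, 223.0, 396.0, 264.0], 0.45)] [([179.1, 173.6], 0.56)]
top blank_a [] []
top file_2 [([361.0, 107.0, 417.0, 189.0], 0.76)] [([393.0, 156.3], 0.94)]
top wood_block [([314.0, 240.0, 333.0, 267.0], 0.97)] [([325.1, 250.2], 0.93)]
top clamp [([406.0, 136.0, 465.0, 248.0], 0.57), ([241.0, 138.0, 357.0, 249.0], 0.17)] [([446.6, 195.8], 0.83), ([340.3, 160.8], 0.18)]
2.8
```

View pics/top0.png

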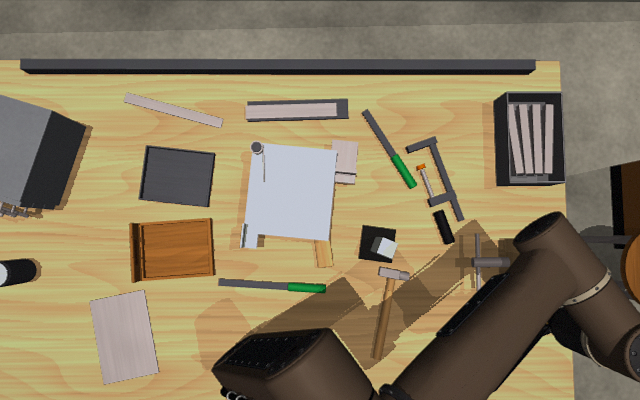

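View pics/side0.png

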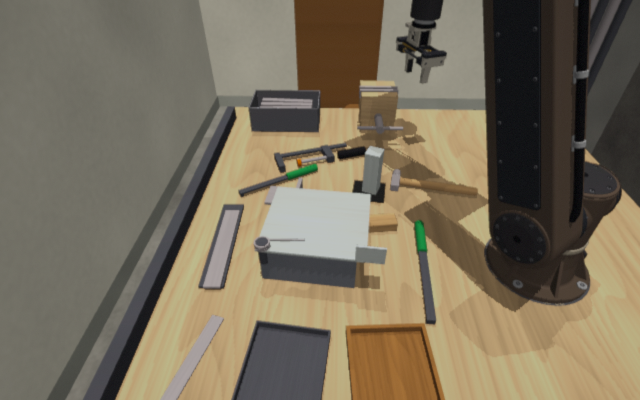

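```bash
cat >> h.py <<'E'
CAM={'top':dict(f=497.2278733,c=(316.7210963,192.6685859),eye=np.array([0.43799086,-0.07917325,1.46651505]),att=[-3.06502499,-0.01916932,-1.57598393]),
'side':dict(f=383.2374824,c=(321.6326303,199.8319896),eye=np.array([0.51141353,0.65397602,0.74181424]),att=[-2.26619984,0.00395786,-3.10876785])}
def up(cam,uv,z):
    c=CAM[cam];M=R.from_euler('xyz',c['att']).as_matrix()
    d=M@np.array([(uv[0]-c['c'][0])/c['f'],(uv[1]-c['c'][1])/c['f'],1])
    return c['eye']+d*(z-c['eye'][2])/d[2]
def pr(cam,p):
    c=CAM[cam];M=R.from_euler('xyz',c['att']).as_matrix()
    q=M.T@(np.asarray(p,float)-c['eye']); return np.array([q[0]/q[2]*c['f']+c['c'][0],q[1]/q[2]*c['f']+c['c'][1]])
def shot(cam,name,crop=None,s=1):
    f=viewer.grab_frame(cam)['pixels']
    if crop: a,b,c,d=crop; f=f[b:d,a:c]
    cv2.imwrite(f'pics/{name}.png',cv2.resize(f,None,fx=s,fy=s,interpolation=cv2.INTER_CUBIC));
E
python3 - <<'E'
from h import *
im=cv2.imread('pics/top0.png')
cv2.imwrite('pics/top0z.png',cv2.resize(im[125:285,225:415],None,fx=4,fy=4,interpolation=cv2.INTER_CUBIC)[:600])
im=cv2.imread('pics/side0.png')
cv2.imwrite('pics/side0z.png',cv2.resize(im[140:290,230:430],None,fx=4,fy=4,interpolation=cv2.INTER_CUBIC))
im=cv2.imread('pics/top0.png')
cv2.imwrite('pics/top0t.png',cv2.resize(im[140:290,120:230],None,fx=4,fy=4,interpolation=cv2.INTER_CUBIC))
for n,uv,z in [('pivot',(254.9,147),.105),('ledge',(338.6,161.8),.06),('prop',(380,245.6),.003),('mat',(377.6,242.9),0),('tw',(177.8,245.7),0),('ts',(179.1,173.6),0),('lip',(238.6,233.8),.15)]:
    print(n,up('top',uv,z).round(4))
for n,uv,z in [('pivot',(263.1,247.5),.105),('ledge',(290.9,194.4),.06),('prop',(372.3,192),.003),('mat',(368.7,189.9),0),('tw',(394.5,382.1),0),('ts',(282.7,374.7),0),('lip',(373.5,246.6),.15)]:
    print(n,up('side',uv,z).round(4))
E
```

```text
pivot [0.6694 0.0642 0.105 ]
ledge [ 0.6339 -0.1696  0.06  ]
prop [ 0.3936 -0.2928  0.003 ]
mat [ 0.4015 -0.2863  0.    ]
tw [0.3966 0.2985 0.    ]
ts [0.6083 0.2981 0.    ]
lip [0.4311 0.1012 0.15  ]
pivot [0.6656 0.063  0.105 ]
ledge [ 0.6285 -0.1841  0.06  ]
prop [ 0.3885 -0.2729  0.003 ]
mat [ 0.3985 -0.2868  0.    ]
tw [0.3855 0.3084 0.    ]
ts [0.6021 0.3007 0.    ]
lip [0.4231 0.0955 0.15  ]
```

View pics/top0z.png

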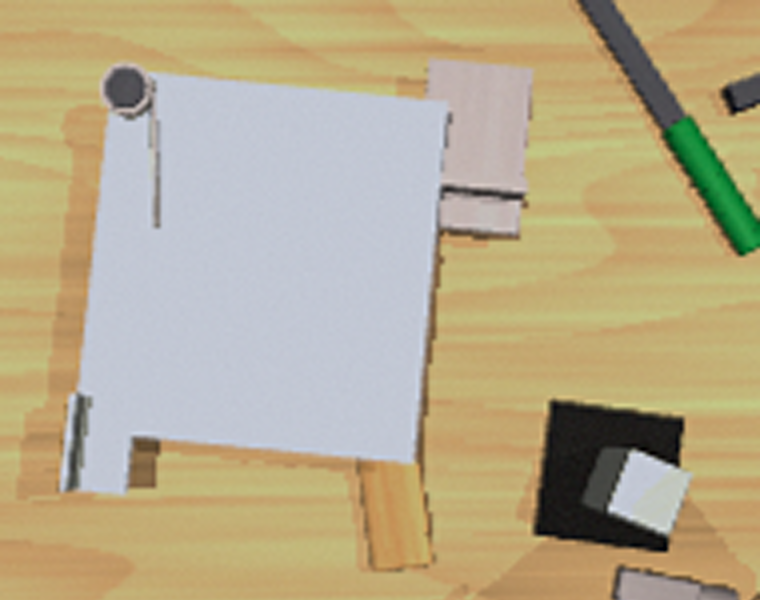

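View pics/side0z.png

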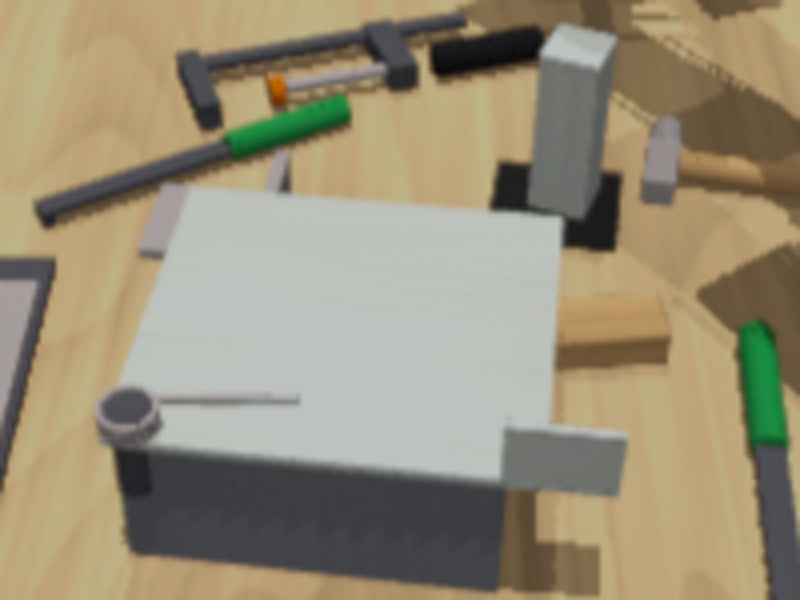

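View pics/top0t.png

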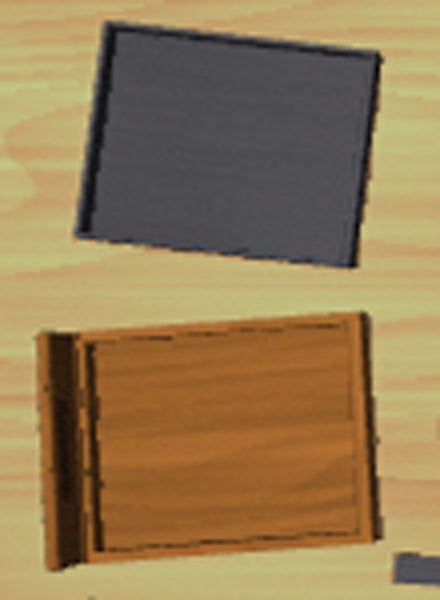

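Run:
```python
from h import *
s=lambda a,b:(a/4+230,b/4+140); t=lambda a,b:(a/4+225,b/4+125); y=lambda a,b:(a/4+120,b/4+140)
A=up('side',s(131,551),0);B=up('side',s(498,588),0);print('binFL,NL',A.round(4),B.round(4),np.linalg.norm(A-B),np.degrees(np.arctan2(*(A-B)[1::-1])))
fr=up('top',t(448,102),.108);nr=up('top',t(415,463),.108);print('flap FR NR',fr.round(4),nr.round(4),np.degrees(np.arctan2(*(fr-nr)[1::-1])),np.linalg.norm(fr-nr))
fl=up('top',t(108,115),.108);nl=up('top',t(80,395),.108);print('flap left edge',fl.round(4),nl.round(4),np.degrees(np.arctan2(*(fl-nl)[1::-1])))
print('cap',up('top',t(127,88),.12),up('side',s(131,408),.12))
for n,p in [('ledFL',(430,60)),('ledFR',(533,70)),('ledNR',(520,237)),('ledNL',(440,231))]: print(n,up('top',t(*p),.06).round(4))
for n,p in [('lugL',(440,184)),('lugR',(526,192))]: print(n,up('top',t(*p),.098).round(4))
for p in [(632,448),(690,470),(665,537),(608,512)]: print('prop',up('top',t(*p),.143).round(4))
for p in [(555,28),(615,38),(605,68),(543,54)]: print('prop s',up('side',s(*p),.143).round(4))
for p in [(553,400),(684,417),(667,551),(536,534)]: print('mat',up('top',t(*p),.003).round(4))
for p in [(107,22),(380,53),(357,267),(76,237)]: print('ts',up('top',y(*p),.022).round(4))
for p in [(40,333),(368,313),(380,543),(50,570)]: print('tw',up('top',y(*p),.026 if p[0]>100 else .075).round(4))
for p in [(62,490),(73,395),(80,488)]: print('lip',up('top',t(*p),.15).round(4))
for p in [(503,422),(627,434)]: print('lip s',up('side',s(*p),.15).round(4))
```

```text
binFL,NL [ 0.6769  0.0651 -0.    ] [0.455  0.0861 0.    ] 0.22294906504858492 -5.398689604058005
flap FR NR [ 0.6586 -0.1624  0.108 ] [ 0.4107 -0.1378  0.108 ] -5.652224612218948 0.2491360416568056
flap left edge [0.6501 0.0717 0.108 ] [0.458  0.0898 0.108 ] -5.378631386863105
cap [0.66679711 0.05754207 0.12      ] [0.66529985 0.06029005 0.12      ]
ledFL [ 0.6968 -0.1527  0.06  ]
ledFR [ 0.6895 -0.2264  0.06  ]
ledNR [ 0.5694 -0.2158  0.06  ]
ledNL [ 0.5739 -0.1588  0.06  ]
lugL [ 0.6029 -0.1569  0.098 ]
lugR [ 0.5972 -0.2166  0.098 ]
prop [ 0.4205 -0.2807  0.143 ]
prop [ 0.4058 -0.3191  0.143 ]
prop [ 0.3617 -0.3017  0.143 ]
prop [ 0.3784 -0.2641  0.143 ]
prop s [ 0.4078 -0.3076  0.143 ]
prop s [ 0.3653 -0.2952  0.143 ]
prop s [ 0.3759 -0.2558  0.143 ]
prop s [ 0.4184 -0.2727  0.143 ]
mat [ 0.4542 -0.2443  0.003 ]
mat [ 0.4412 -0.3408  0.003 ]
mat [ 0.3434 -0.3266  0.003 ]
mat [ 0.3564 -0.2306  0.003 ]
ts [0.6885 0.3876 0.022 ]
ts [0.6652 0.1891 0.022 ]
ts [0.5089 0.204  0.022 ]
ts [0.5315 0.4066 0.022 ]
tw [0.4615 0.4121 0.075 ]
tw [0.4755 0.195  0.026 ]
tw [0.3113 0.1847 0.026 ]
tw [0.2988 0.4015 0.075 ]
lip [0.3952 0.096  0.15  ]
lip [0.4574 0.0892 0.15  ]
lip [0.3964 0.0842 0.15  ]
lip s [0.4602 0.0934 0.15  ]
lip s [0.3958 0.1001 0.15  ]
```

```bash
python3 -m handwheel '{"gripper":[1,1,1,1,1,1,1,1,1,1,1,1],"travel":[[0.02,0.05,0],[0.06,0.13,0],[0.1,0.22,0],[0.14,0.31,0],[0.18,0.4,0],[0.22,0.49,0],[0.25,0.56,0],[0.28,0.62,0],[0.3,0.66,0],[0.31,0.688,0],[0.31,0.688,0],[0.31,0.688,0]],"spin":[0.1,0.2,0.3,0.4,0.5,0.6,0.7,0.8,0.9,1,1,1]}' 40
python3 - <<'E'
from h import *
for c in('top','side'):shot(c,c+'1')
print(arm.get_state()['eef_pos'],arm.get_state()['ee_rot'])
E
```

```text
t: 4.0
eef_pos: [0.3921, -0.288, 0.2458]
ee_rot: [3.064, 1.57, -0.505]
force: [-0.4, -0.7, -0.0]
width: 0.0875
[ 0.39177196 -0.28849656  0.24557121] [ 1.23606467  1.57066043 -2.33394363]
```

View pics/side1.png

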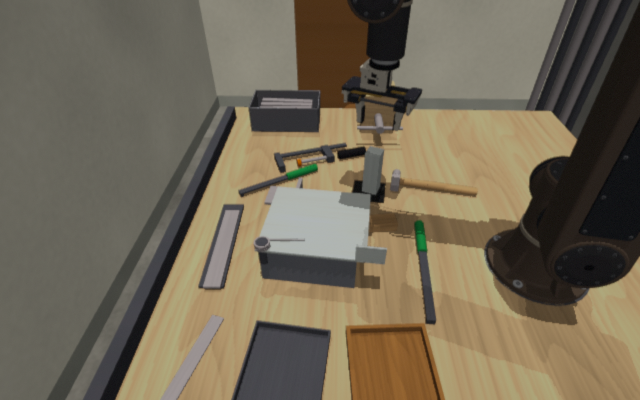

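View pics/top1.png

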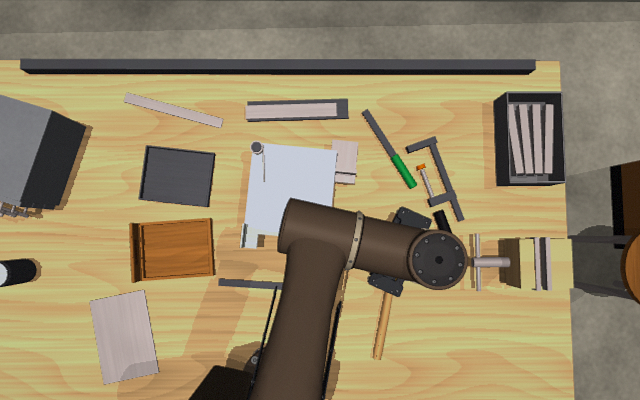

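```bash
python3 -m handwheel '{"gripper":[1,1,1,1,1,1,1,1,1,-1,-1,-1,-1,-1,-1,-1,-1],"travel":[[0,0,0],[0,0,-0.04],[0,0,-0.09],[0,0,-0.14],[0,0,-0.18],[0,0,-0.21],[0,0,-0.235],[0,0,-0.249],[0,0,-0.249],[0,0,-0.249],[0,0,-0.249],[0,0,-0.249],[0,0,-0.249],[0,0,-0.249],[0,0,-0.249],[0,0,-0.249],[0,0,-0.249]],"spin":[0.078,0.078,0.078,0.078,0.078,0.078,0.078,0.078,0.078,0.078,0.078,0.078,0.078,0.078,0.078,0.078,0.078]}' 55
python3 - <<'E'
from h import *
shot('side','s2',(300,100,440,220),5)
print(arm.get_state()['width'])
E
```

```text
t: 5.8
eef_pos: [0.3925, -0.2881, 0.1213]
ee_rot: [3.127, 1.57, -0.379]
force: [1.7, 0.8, 2.5]
width: 0.045
0.04494135298738297
```

View pics/s2.png

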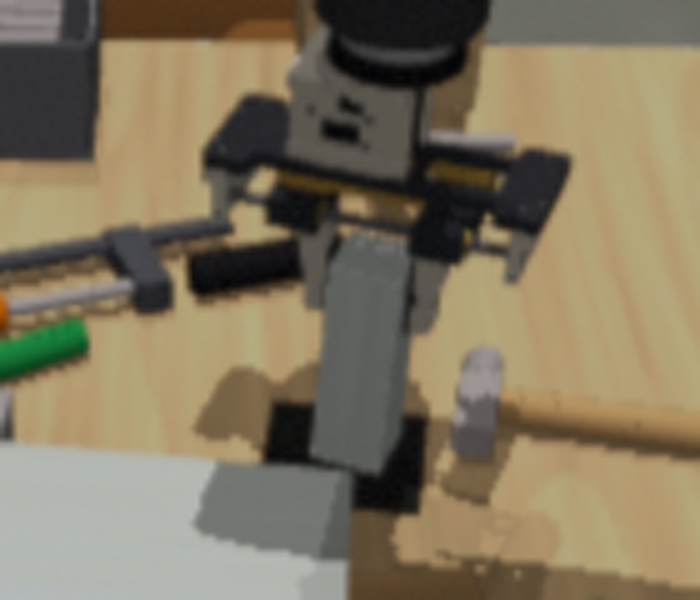

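```bash
python3 -m handwheel '{"gripper":[-1,-1,-1,-1,-1,-1,-1,-1,-1,-1],"travel":[[0,0,0.02],[0,0,0.06],[0,0,0.11],[0,0,0.17],[0,0,0.23],[0,0,0.29],[0,0,0.34],[0,0,0.37],[0,0,0.37],[0,0,0.37]],"spin":[0,0,0,0,0,0,0,0,0,0]}' 60
python3 -m handwheel '{"gripper":[-1,-1,-1,-1,-1,-1,-1,-1,-1,-1,-1,-1,-1,-1,-1,-1,-1,-1,-1,-1],"travel":[[0.01,0.02,0],[0.03,0.06,0],[0.04,0.11,0],[0.05,0.16,0],[0.06,0.21,0],[0.07,0.27,0],[0.08,0.33,0],[0.09,0.39,0],[0.095,0.45,0],[0.095,0.51,0],[0.095,0.57,0],[0.095,0.63,0],[0.09,0.69,0],[0.09,0.74,0],[0.085,0.785,0],[0.08,0.82,0],[0.078,0.84,0],[0.078,0.851,0],[0.078,0.851,0],[0.078,0.851,0]],"spin":[-0.05,-0.1,-0.15,-0.2,-0.25,-0.3,-0.35,-0.4,-0.45,-0.5,-0.55,-0.6,-0.7,-0.8,-0.85,-0.9,-0.95,-1,-1,-1]}'
python3 - <<'E'
from h import *
for c in('top','side'):shot(c,c+'3')
s=arm.get_state();print(s['eef_pos'],s['ee_rot'],s['force'],s['width'],s['q'])
E
```

```text
t: 6.85
eef_pos: [0.391, -0.2873, 0.3048]
ee_rot: [-0.366, 1.568, 2.409]
force: [0.2, -0.7, -7.6]
width: 0.0447
t: 8.85
eef_pos: [0.4303, 0.137, 0.3048]
ee_rot: [1.746, 1.568, -2.545]
force: [-1.1, 0.4, -7.5]
width: 0.0446
[0.43063933 0.13694048 0.30539636] [ 1.74924857  1.56937707 -2.5426066 ] [-0.92964348 -0.81745136 -7.48836197] 0.044641305131806544 [ 7.46043967e-01 -5.62150238e-02 -3.51633978e-01 -2.17285292e-04
 -1.27678132e+00 -1.89624337e+00]
```

View pics/side3.png

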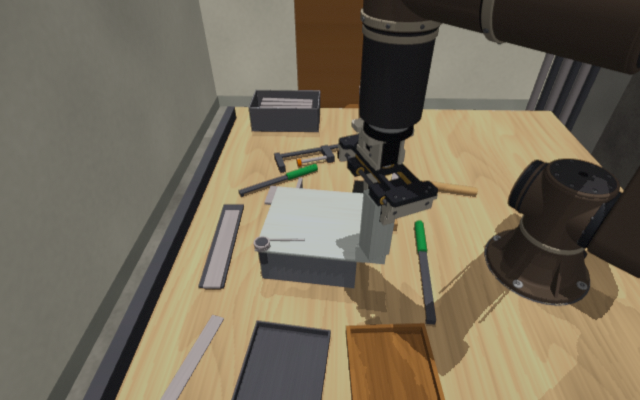

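```bash
python3 -m handwheel '{"gripper":[-1,-1,-1,-1,-1,-1,-1,-1,-1,-1,-1],"travel":[[0,0,0],[0,0,0],[0,0,0],[0,0,0],[0,0,-0.03],[0,0,-0.06],[0,0,-0.09],[0,0,-0.12],[0,0,-0.154],[0,0,-0.154],[0,0,-0.154]],"spin":[-0.16,-0.32,-0.48,-0.658,-0.658,-0.658,-0.658,-0.658,-0.658,-0.658,-0.658]}'
python3 - <<'E'
from h import *
for c in('top','side'):shot(c,c+'4',(200,120,460,300),3)
s=arm.get_state();print(s['eef_pos'],s['ee_rot'],s['force'],s['width'],s['q'])
P=np.array([.667,.0598]);a=np.radians(-5.5);lx=np.array([np.cos(a),np.sin(a)]);ly=np.array([-lx[1],lx[0]])
for th in np.arange(0,1.76,.1):
    d=-np.cos(th)*lx-np.sin(th)*ly; n=-np.sin(th)*lx+np.cos(th)*ly
    p=P+.242*d+.0345*n
    print(round(th,2),p.round(4),((p-s['eef_pos'][:2])/.5).round(3),'spin',round(np.degrees(th)/45,2), np.hypot(*p).round(3))
E
```

```text
t: 10.05
eef_pos: [0.4311, 0.1371, 0.2294]
ee_rot: [3.039, 1.57, -1.77]
force: [1.4, 0.5, -6.5]
width: 0.0445
[0.43160317 0.13765695 0.23009526] [-0.99243148  1.56925297  0.48172875] [ 0.09443927 -0.76143788 -7.47331357] 0.04446228731696113 [ 7.46266920e-01 -4.74134254e-03 -4.78075113e-01  4.53725929e-04
 -1.09597293e+00 -2.41390647e+00]
0.0 [0.4294 0.1173] [-0.004 -0.041] spin 0.0 0.445
0.1 [0.4249 0.0933] [-0.013 -0.089] spin 0.13 0.435
0.2 [0.4227 0.069 ] [-0.018 -0.137] spin 0.25 0.428
0.3 [0.423  0.0446] [-0.017 -0.186] spin 0.38 0.425
0.4 [0.4258 0.0203] [-0.012 -0.235] spin 0.51 0.426
0.5 [ 0.4309 -0.0036] [-0.001 -0.283] spin 0.64 0.431
0.6 [ 0.4384 -0.0269] [ 0.014 -0.329] spin 0.76 0.439
0.7 [ 0.4482 -0.0492] [ 0.033 -0.374] spin 0.89 0.451
0.8 [ 0.4602 -0.0705] [ 0.057 -0.416] spin 1.02 0.466
0.9 [ 0.4742 -0.0905] [ 0.085 -0.456] spin 1.15 0.483
1.0 [ 0.4902 -0.109 ] [ 0.117 -0.493] spin 1.27 0.502
1.1 [ 0.508  -0.1258] [ 0.153 -0.527] spin 1.4 0.523
1.2 [ 0.5273 -0.1408] [ 0.191 -0.557] spin 1.53 0.546
1.3 [ 0.548  -0.1537] [ 0.233 -0.583] spin 1.66 0.569
1.4 [ 0.5699 -0.1645] [ 0.277 -0.604] spin 1.78 0.593
1.5 [ 0.5928 -0.1731] [ 0.322 -0.622] spin 1.91 0.618
1.6 [ 0.6164 -0.1794] [ 0.37  -0.634] spin 2.04 0.642
1.7 [ 0.6406 -0.1832] [ 0.418 -0.642] spin 2.16 0.666
```

View pics/side4.png

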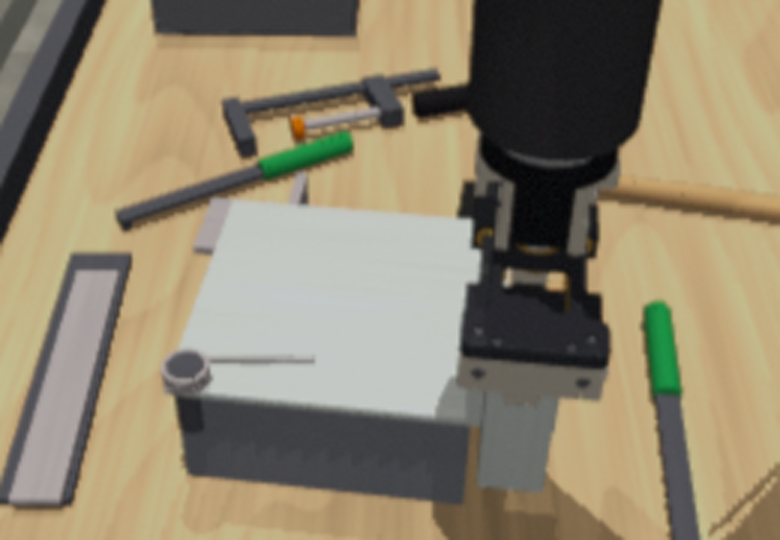

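```bash
python3 -m handwheel '{"gripper":[-1,-1,-1,-1,-1,-1,-1,-1,-1,-1,-1,-1,-1,-1,-1,-1,-1],"travel":[[-0.002,-0.02,0],[-0.004,-0.041,0],[-0.008,-0.065,0],[-0.013,-0.089,0],[-0.016,-0.113,0],[-0.018,-0.137,0],[-0.018,-0.162,0],[-0.017,-0.186,0],[-0.015,-0.21,0],[-0.012,-0.235,0],[-0.007,-0.259,0],[-0.001,-0.283,0],[0.006,-0.306,0],[0.014,-0.329,0],[0.023,-0.351,0],[0.033,-0.374,0],[0.033,-0.374,0]],"spin":[0,0,0.06,0.13,0.19,0.25,0.32,0.38,0.45,0.51,0.57,0.64,0.7,0.76,0.83,0.89,0.89]}'
python3 - <<'E'
from h import *
for c in('top','side'):shot(c,c+'5',(200,80,460,280),3)
s=arm.get_state();print(s['eef_pos'],s['ee_rot'],s['force'],s['moment'],s['width'],s['q'])
E
```

```text
t: 11.85
eef_pos: [0.4475, -0.0509, 0.2294]
ee_rot: [-2.383, 1.57, -0.21]
force: [-0.7, 0.8, -6.1]
width: 0.0448
[ 0.44700544 -0.04995875  0.22917679] [-0.15712946  1.57042472  2.01347834] [-1.36665262  1.21606297 -6.57662316] [0.46888942 0.42421809 0.06718402] 0.04468847182931394 [ 3.28906934e-01 -8.78249942e-03 -4.83942875e-01 -4.15195808e-04
 -1.09567818e+00 -1.29970186e+00]
```

View pics/side5.png

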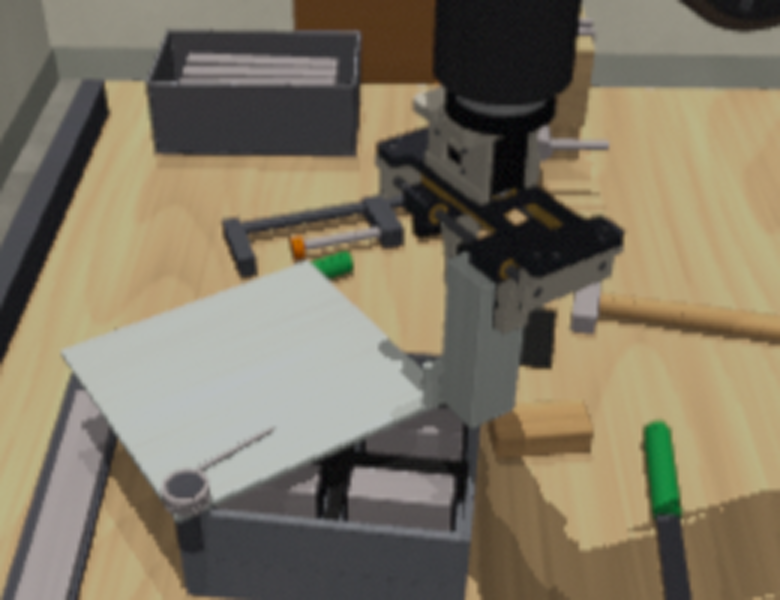

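View pics/top5.png

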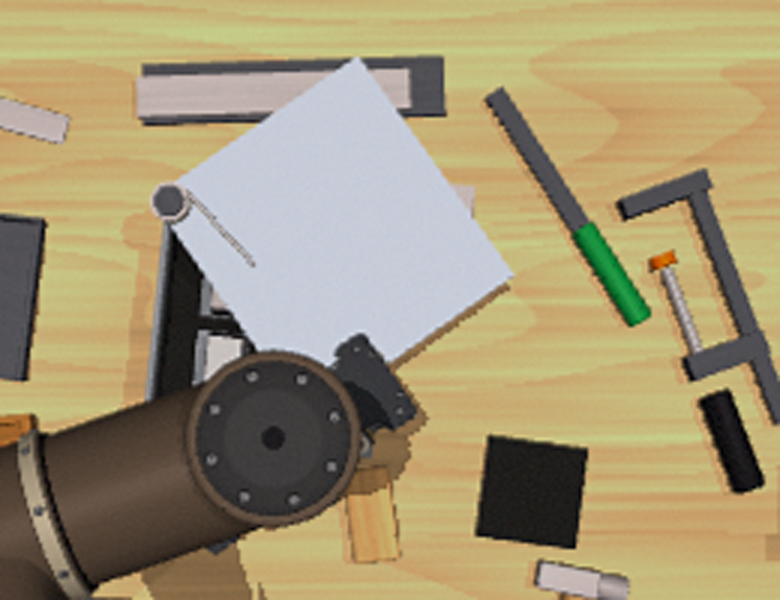

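```bash
python3 -m handwheel '{"gripper":[-1,-1,-1,-1,-1,-1,-1,-1,-1,-1,-1,-1,-1,-1,-1],"travel":[[0.011,-0.021,0],[0.024,-0.042,0],[0.038,-0.062,0],[0.052,-0.082,0],[0.068,-0.101,0],[0.084,-0.119,0],[0.102,-0.136,0],[0.12,-0.153,0],[0.139,-0.168,0],[0.158,-0.183,0],[0.179,-0.196,0],[0.2,-0.209,0],[0.222,-0.22,0],[0.244,-0.23,0],[0.244,-0.23,0]],"spin":[0.07,0.13,0.2,0.26,0.32,0.38,0.45,0.51,0.57,0.64,0.7,0.76,0.83,0.89,0.89]}'
python3 - <<'E'
from h import *
s=arm.get_state();print(s['eef_pos'],s['ee_rot'],s['force'],s['width'],s['q'])
E=np.array([.6317,-.1813]);a=np.radians(-5.5)
for off in (0,.004,.006,.008): 
  p=E+off*np.array([np.cos(a),np.sin(a)]);print(off,p,(p-s['eef_pos'][:2])/.5)
E
```

```text
t: 13.45
eef_pos: [0.57, -0.1646, 0.2286]
ee_rot: [0.524, 1.57, -2.887]
force: [-2.3, 0.4, -5.9]
width: 0.0445
[ 0.56996354 -0.1645727   0.22857699] [ 0.52444132  1.56972251 -2.88664203] [-2.34284274  0.35822399 -5.88014643] 0.044504809000510424 [ 4.82640233e-02  2.37527654e-01 -1.98822090e-01  2.43029904e-04
 -1.13549755e+00 -3.17857316e-01]
0 [ 0.6317 -0.1813] [ 0.12347292 -0.0334546 ]
0.004 [ 0.63568158 -0.18168338] [ 0.13143609 -0.03422136]
0.006 [ 0.63767238 -0.18187507] [ 0.13541768 -0.03460475]
0.008 [ 0.63966317 -0.18206677] [ 0.13939926 -0.03498813]
```

```bash
python3 -m handwheel '{"gripper":[-1,-1,-1,-1,-1,-1,-1,-1],"travel":[[0.022,-0.01,0],[0.045,-0.018,0],[0.07,-0.025,0],[0.093,-0.03,0],[0.117,-0.033,0],[0.14,-0.035,0],[0.14,-0.035,0],[0.14,-0.035,0]],"spin":[0.06,0.12,0.17,0.22,0.22,0.22,0.22,0.22]}'
python3 - <<'E'
from h import *
for c in('top','side'):shot(c,c+'6',(200,60,460,260),3)
s=arm.get_state();print(s['eef_pos'],s['ee_rot'],s['force'],s['width'])
E
```

```text
t: 14.25
eef_pos: [0.6392, -0.1817, 0.2286]
ee_rot: [-0.038, 1.57, 3.006]
force: [-1.7, 0.6, -7.9]
width: 0.0448
[ 0.63876689 -0.18179462  0.22876289] [-0.14380591  1.56963625  2.90050916] [-1.42337822  0.08738679 -8.54435233] 0.04471283381398068
```

View pics/side6.png

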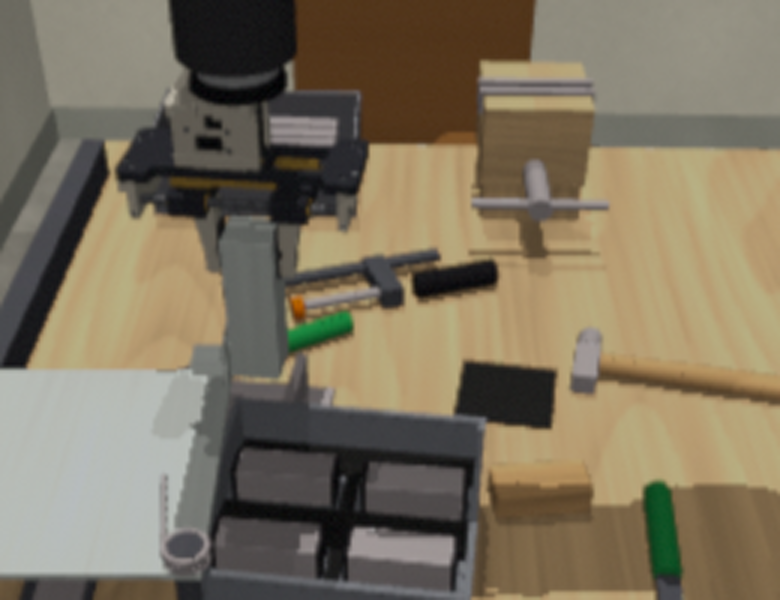

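View pics/top6.png

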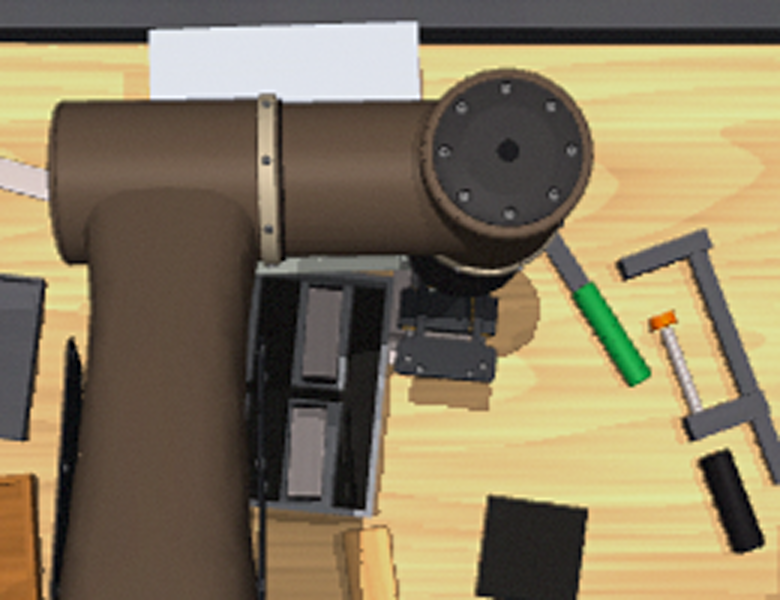

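Run:
```python
from h import *
cv2.imwrite('pics/z6.png',cv2.resize(cv2.imread('pics/side6.png')[300:430,180:360],None,fx=4,fy=4))
P=np.array([.5558,-.0299]);a=np.radians(-5.5);lx=np.array([np.cos(a),np.sin(a)]);ly=np.array([-lx[1],lx[0]])
def z6(p): return ((p[0]-200)*3-180)*4,((p[1]-60)*3-300)*4
for xb in(.0546,.0646):
  for yb in (-.106,-.181):
    for z in (.06,.098): print(xb,yb,z,np.round(z6(pr('side',np.r_[P+xb*lx+yb*ly,z])),0))
c=arm.get_state()['eef_pos'][:2]
for sx in(-1,1):
  for sy in (-1,1): print('prop',sx,sy,np.round(z6(pr('side',np.r_[c+.0225*(sx*lx+sy*ly),.110])),0))
```

```text
0.0546 -0.106 0.06 [478. 535.]
0.0546 -0.106 0.098 [471. 405.]
0.0546 -0.181 0.06 [531. 334.]
0.0546 -0.181 0.098 [526. 206.]
0.0646 -0.106 0.06 [434. 531.]
0.0646 -0.106 0.098 [427. 402.]
0.0646 -0.181 0.06 [490. 331.]
0.0646 -0.181 0.098 [484. 203.]
prop -1 -1 [428. 197.]
prop -1 1 [392. 316.]
prop 1 -1 [237. 183.]
prop 1 1 [195. 300.]
```

View pics/z6.png

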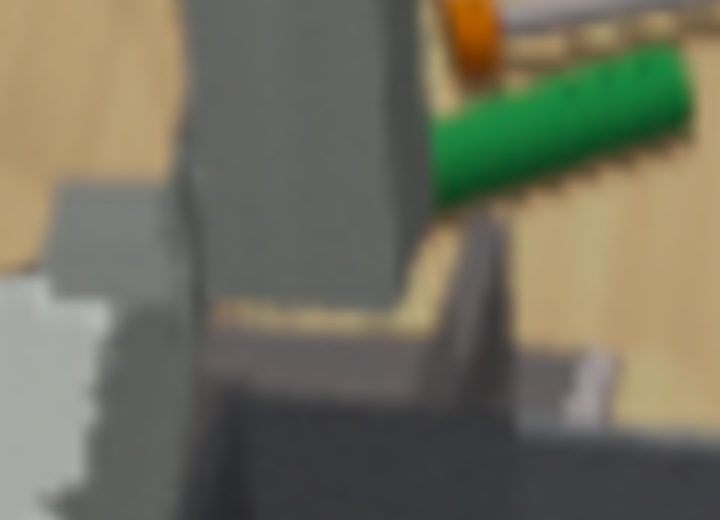

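```bash
python3 -m handwheel '{"gripper":[-1,-1,-1,-1,-1,-1,-1,-1,-1,-1,-1],"travel":[[0,0,-0.02],[0,0,-0.04],[0,0,-0.06],[0,0,-0.08],[0,0,-0.094],[0,0,-0.094],[-0.005,0,-0.094],[-0.01,0.001,-0.096],[-0.014,0.001,-0.1],[-0.014,0.001,-0.101],[-0.014,0.001,-0.101]],"spin":[0,0,0,0,0,0,0,0,0,0,0]}'
python3 - <<'E'
from h import *
for c in('side',):shot(c,c+'7',(230,80,410,230),4)
s=arm.get_state();print(s['eef_pos'],s['ee_rot'],s['force'],s['width'])
E
```

```text
t: 15.45
eef_pos: [0.6341, -0.1817, 0.18]
ee_rot: [3.098, 1.567, -0.14]
force: [4.1, -1.4, -3.3]
width: 0.0447
[ 0.63415366 -0.18163283  0.17987749] [ 3.09712127  1.56682122 -0.14085022] [ 4.8207613  -0.84702637 -3.27812412] 0.04442203952979957
```

View pics/side7.png

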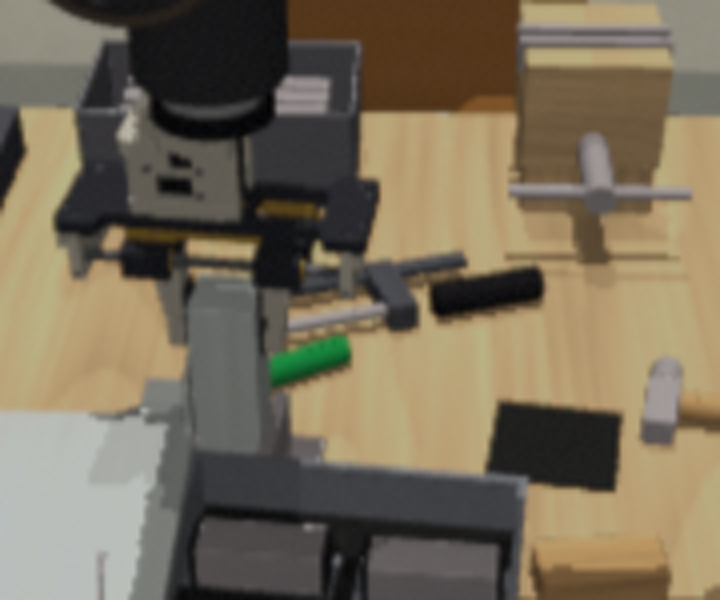

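```bash
python3 -m handwheel '{"gripper":[-1,-1,-0.4,-0.2,0,0.2,0.4,0.6,0.8,1,1,1,1,1,1,1,1],"travel":[[0.002,0,-0.002],[0.002,0,-0.003],[0.002,0,-0.002],[0.002,0,-0.002],[0.002,0,-0.002],[0.002,0,-0.002],[0.002,0,-0.002],[0.002,0,-0.002],[0.002,0,-0.002],[0.002,0,-0.002],[0.002,0,-0.002],[0.002,0,0.02],[0.002,0,0.06],[0.002,0,0.1],[0.002,0,0.14],[0.002,0,0.18],[0.002,0,0.2]],"spin":[0,0,0,0,0,0,0,0,0,0,0,0,0,0,0,0,0]}'
python3 - <<'E'
from h import *
for c in('side',):shot(c,c+'8',(230,80,410,230),4)
s=arm.get_state();print(s['eef_pos'],s['ee_rot'],s['force'],s['width'])
E
```

```text
t: 17.2
eef_pos: [0.6342, -0.1817, 0.2816]
ee_rot: [3.05, 1.567, -0.188]
force: [0.0, -0.2, 0.5]
width: 0.0876
[ 0.6345092  -0.18183439  0.28244328] [ 3.0613722   1.56613629 -0.17673618] [1.83613432 0.12132398 1.69515783] 0.08756734237546296
```

View pics/side8.png

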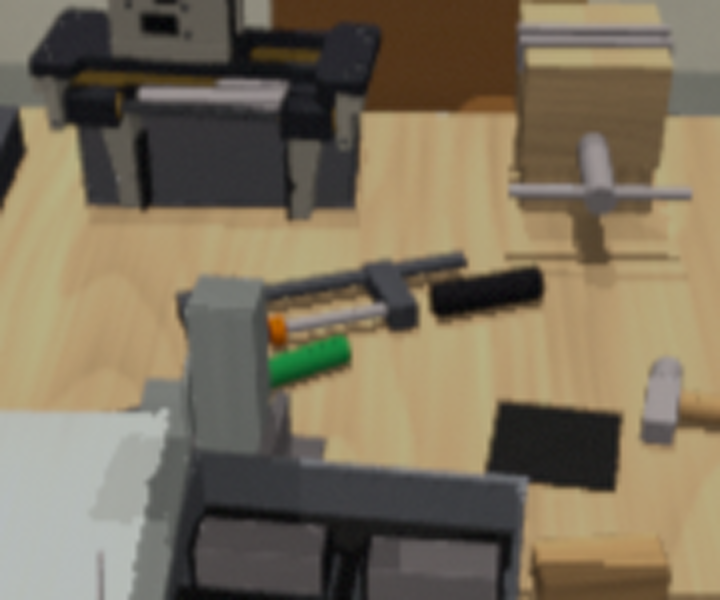

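```bash
python3 -m handwheel '{"gripper":[1,1,1,1,1,1,1,1,1,1],"travel":[[-0.02,-0.04,0],[-0.06,-0.1,0],[-0.12,-0.16,0],[-0.18,-0.22,0],[-0.24,-0.28,0],[-0.3,-0.34,0],[-0.35,-0.37,0],[-0.38,-0.4,0],[-0.38,-0.4,0],[-0.38,-0.4,0]],"spin":[0,0,0,0,0,0,0,0,0,0]}'
python3 - <<'E'
from h import *
shot('side','side9',(230,140,410,290),4)
shot('top','top9',(225,125,375,275),4)
for c in('top','side'):
  for d in spotter.spot_in(c,'blank_a')[:6]: print(c,np.round(d['rect']),d['conf'])
  for d in spotter.tip_of(c,'blank_a')[:6]: print(c,np.round(d['at'],1),d['conf'],up(c,d['at'],.066).round(4))
  for d in spotter.tip_of(c,'deck')[:2]: print(c,'deck',np.round(d['at'],1),d['conf'],up(c,d['at'],.058).round(4))
  for d in spotter.tip_of(c,'prop')[:2]: print(c,'prop',np.round(d['at'],1),d['conf'],up(c,d['at'],.06).round(4))
E
```

```text
t: 18.25
eef_pos: [0.4431, -0.3816, 0.2782]
ee_rot: [-0.806, 1.57, 2.237]
force: [-0.1, -0.1, -0.2]
width: 0.0877
top [300. 155. 316. 188.] 0.93
top [267. 190. 282. 220.] 0.84
top [272. 149. 284. 182.] 0.71
top [295. 193. 308. 225.] 0.63
top [272.9 208.5] 0.95 [0.5011 0.017  0.066 ]
top [297.8 209.9] 0.77 [ 0.4968 -0.053   0.066 ]
top [277.6 168.4] 0.72 [0.6146 0.0039 0.066 ]
top [175.9 246.3] 0.28 [0.3969 0.2868 0.066 ]
top deck [288.6 188.5] 0.85 [ 0.5581 -0.0269  0.058 ]
top prop [341.2 162.4] 0.64 [ 0.6321 -0.177   0.06  ]
side [271. 232. 307. 255.] 0.86
side [310. 235. 352. 254.] 0.82
side [322. 213. 358. 236.] 0.72
side [277. 210. 311. 227.] 0.63
side [289.6 242.7] 0.8 [0.6131 0.0092 0.066 ]
side [334.6 221.1] 0.74 [ 0.5044 -0.0707  0.066 ]
side [297.5 220.1] 0.68 [ 0.6004 -0.0718  0.066 ]
side [330.6 245.6] 0.62 [0.5134 0.0159 0.066 ]
side deck [314.7 234.6] 0.72 [ 0.5539 -0.0282  0.058 ]
side prop [292.6 199.6] 0.95 [ 0.6216 -0.1613  0.06  ]
side prop [287.3 181. ] 0.64 [ 0.6451 -0.2465  0.06  ]
```

View pics/side9.png

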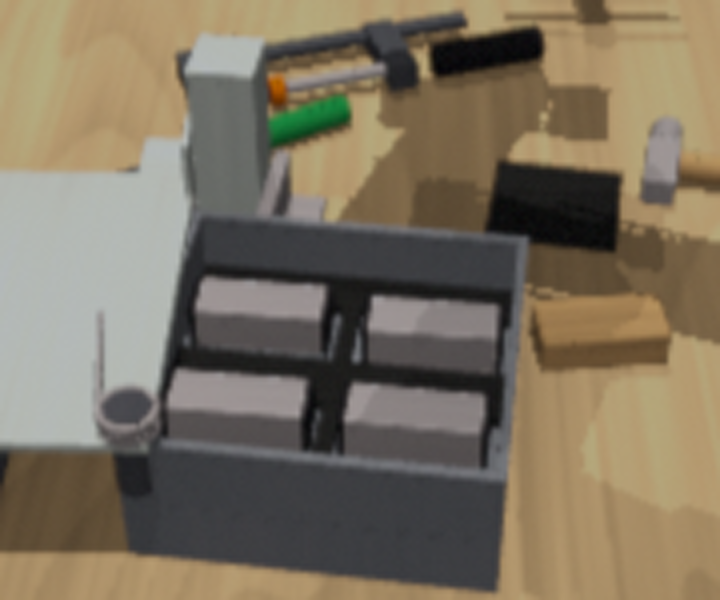

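View pics/top9.png

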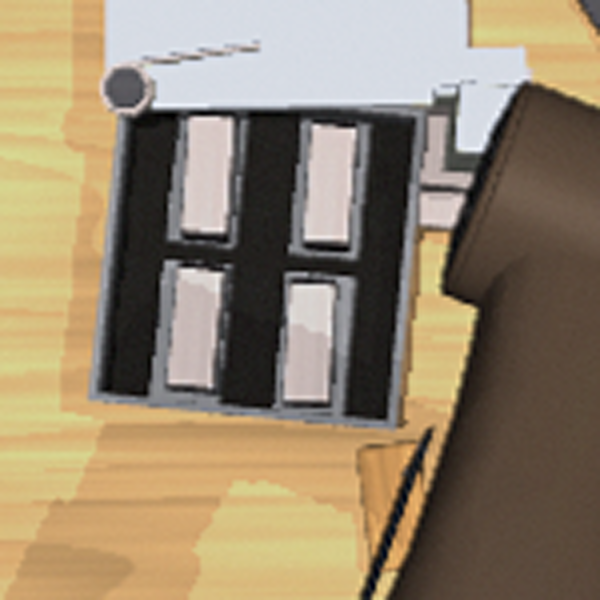

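Run:
```python
from h import *
P=np.array([.5558,-.0299]);a=np.radians(-5.5);lx=np.array([np.cos(a),np.sin(a)]);ly=np.array([-lx[1],lx[0]])
im=cv2.imread('pics/top9.png');g=im.min(2)
m=((g>150)).astype(np.uint8)
m[:112]=0
n,l,st,ce=cv2.connectedComponentsWithStats(m)
for i in range(1,n):
    x,y,w,h,A=st[i]
    if 3000<A<9000 and 100<x and x+w<420:
        r=cv2.minAreaRect(np.argwhere(l==i)[:,::-1].astype(np.float32)); b=cv2.boxPoints(r)
        W=np.array([up('top',(p[0]/4+225-.4,p[1]/4+125-.4),.082)[:2] for p in b]); c=W.mean(0)
        e=[W[1]-W[0],W[2]-W[1]]; L=max(e,key=np.linalg.norm); ang=np.degrees(np.arctan2(L[1],L[0])); ang=(ang+90)%180-90
        q=c-P; print(A,r[0],'world',c.round(4),'bin',(q@lx).round(4),(q@ly).round(4),'size',[np.linalg.norm(v).round(4) for v in e],'ang',ang.round(1))
```

```text
5078 (207.00682067871094, 173.8289031982422) world [0.6137 0.0064] bin 0.0542 0.0417 size [np.float64(0.081), np.float64(0.0329)] ang -3.8
5033 (330.325927734375, 183.4260711669922) world [ 0.6067 -0.0799] bin 0.0554 -0.0449 size [np.float64(0.0809), np.float64(0.0344)] ang -4.7
5026 (193.8347930908203, 327.25091552734375) world [0.5063 0.0154] bin -0.0536 0.0404 size [np.float64(0.081), np.float64(0.0326)] ang -5.1
5086 (308.0552062988281, 342.06207275390625) world [ 0.4956 -0.064 ] bin -0.0566 -0.0397 size [np.float64(0.081), np.float64(0.0325)] ang -3.5
```

```bash
python3 -m handwheel '{"gripper":[1,1,1,1,0.14,0.14,0.14,0.14,0.14,0.14,0.14,0.14,0.14],"travel":[[0.01,0.04,0],[0.02,0.1,0],[0.03,0.18,0],[0.04,0.26,0],[0.05,0.34,0],[0.06,0.42,0],[0.07,0.5,0],[0.085,0.58,0],[0.1,0.66,0],[0.115,0.73,0],[0.126,0.78,0],[0.126,0.794,0],[0.126,0.794,0]],"spin":[-0.1,-0.2,-0.3,-0.4,-0.5,-0.6,-0.7,-0.8,-0.9,-1,-1,-1,-1]}' 40
python3 -m handwheel '{"gripper":[0.14,0.14,0.14,0.14,0.14,0.14,0.14,0.14,0.14,0.14,0.14],"travel":[[0,0,0],[0,0,0],[0,0,0],[0,0,0],[0,0,-0.04],[0,0,-0.1],[0,0,-0.16],[0,0,-0.22],[0,0,-0.26],[0,0,-0.28],[0,0,-0.28]],"spin":[-0.18,-0.36,-0.54,-0.72,-0.9,-0.99,-0.99,-0.99,-0.99,-0.99,-0.99]}'
python3 - <<'E'
from h import *
shot('side','side10',(230,100,410,290),3)
s=arm.get_state();print(s['eef_pos'],s['ee_rot'],s['force'],s['width'],s['q'])
E
```

```text
t: 20.05
eef_pos: [0.5064, 0.0163, 0.2785]
ee_rot: [1.164, 1.571, -2.857]
force: [0.4, -0.1, 0.2]
width: 0.05
t: 21.15
eef_pos: [0.5058, 0.0144, 0.1377]
ee_rot: [2.069, 1.568, -2.733]
force: [-0.3, 0.1, 0.5]
width: 0.0502
[0.50657959 0.01483333 0.13877114] [ 2.58415781  1.57025183 -2.21761918] [-0.11522044  0.38823855  0.30200545] 0.049930067479617736 [ 4.17602196e-01  1.83161181e-01 -4.99802402e-01  3.40312907e-04
 -8.88308941e-01 -2.07800124e+00]
```

View pics/side10.png

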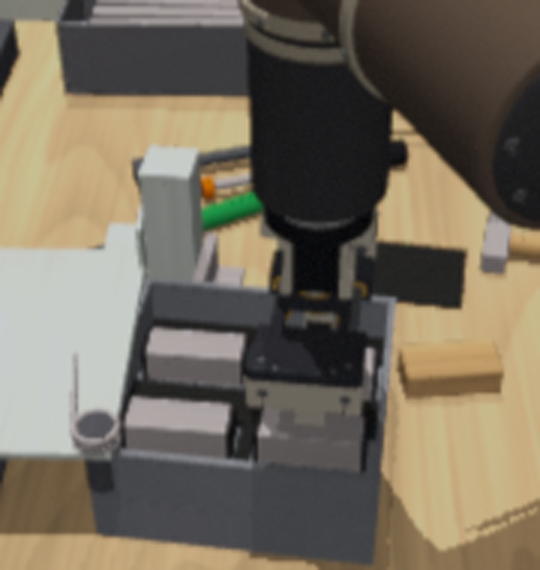

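```bash
python3 -m handwheel '{"gripper":[0.14,0.14,0.14,0.14,0.14,-1,-1,-1,-1,-1,-1],"travel":[[0,0,-0.03],[0,0,-0.06],[0,0,-0.09],[0,0,-0.114],[0,0,-0.114],[0,0,-0.114],[0,0,-0.114],[0,0,-0.114],[0,0,-0.114],[0,0,-0.114],[0,0,-0.114]],"spin":[0,0,0,0,0,0,0,0,0,0,0]}' 50
python3 -m handwheel '{"gripper":[-1,-1,-1,-1,-1,-1,-1,-1,-1],"travel":[[0,0,0.02],[0,0,0.05],[0,0,0.09],[0,0,0.14],[0,0,0.19],[0,0,0.22],[0,0,0.23],[0,0,0.23],[0,0,0.23]],"spin":[0,0,0,0,0,0,0,0,0]}'
python3 - <<'E'
from h import *
shot('side','side11',(230,100,410,290),3)
s=arm.get_state();print(s['eef_pos'],s['force'],s['width'],s['moment'])
E
```

```text
t: 22.3
eef_pos: [0.5071, 0.0158, 0.0824]
ee_rot: [-1.172, 1.569, 0.31]
force: [-1.6, 1.9, 6.1]
width: 0.0319
t: 23.2
eef_pos: [0.5055, 0.0153, 0.1954]
ee_rot: [1.794, 1.569, -3.008]
force: [0.7, 0.2, -6.3]
width: 0.0315
[0.50555708 0.01526273 0.19525727] [-0.42474626 -0.37186806 -7.00857186] 0.03162064245617279 [-0.02744506  0.01565891 -0.03312597]
```

View pics/side11.png

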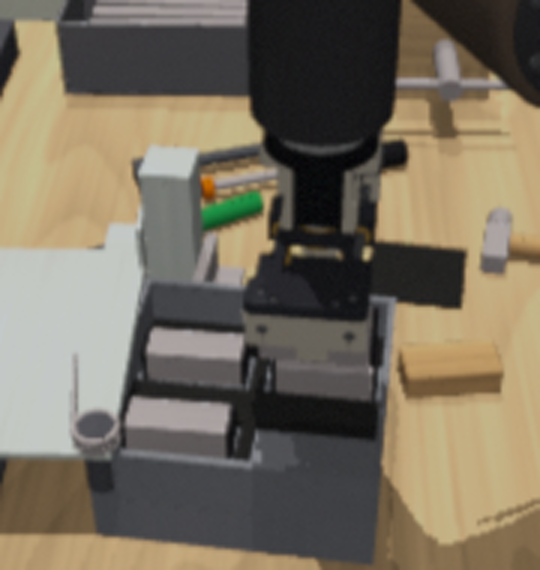

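```bash
python3 -m handwheel '{"gripper":[-1,-1,-1,-1,-1,-1,-1,-1,-1,-1,-1,-1,-1,-1,-1,-1,-1,-1],"travel":[[-0.01,0.03,0],[-0.03,0.08,0],[-0.05,0.14,0],[-0.08,0.21,0],[-0.11,0.28,0],[-0.14,0.35,0],[-0.17,0.43,0],[-0.2,0.52,0],[-0.22,0.6,0],[-0.243,0.65,0],[-0.243,0.663,0],[-0.243,0.663,-0.05],[-0.243,0.663,-0.1],[-0.243,0.663,-0.15],[-0.243,0.663,-0.19],[-0.243,0.663,-0.22],[-0.243,0.663,-0.22],[-0.243,0.663,-0.22]],"spin":[0.02,0.04,0.06,0.08,0.1,0.12,0.14,0.16,0.18,0.194,0.194,0.194,0.194,0.194,0.194,0.194,0.194,0.194]}'
python3 - <<'E'
from h import *
shot('side','side12',(320,280,470,400),5)
shot('top','top12',(110,130,240,300),4)
s=arm.get_state();print(s['eef_pos'],s['ee_rot'],s['force'],s['width'],s['q'])
E
```

```text
t: 25.05
eef_pos: [0.3851, 0.3465, 0.0862]
ee_rot: [2.778, 1.569, -1.871]
force: [0.4, 0.3, -6.1]
width: 0.0316
[0.38544386 0.34735091 0.0872766 ] [-0.79090667  1.56974741  0.84343042] [ 0.59515945 -0.27487193 -6.20067944] 0.03166595477594893 [ 1.11230576e+00  2.67264144e-01 -5.33390035e-01  4.00629040e-04
 -7.69130958e-01 -2.61984904e+00]
```

View pics/side12.png

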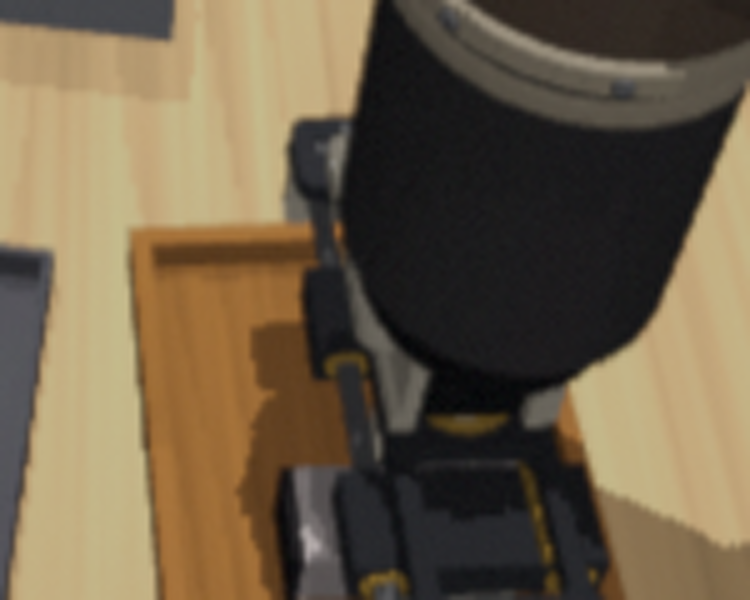

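View pics/top12.png

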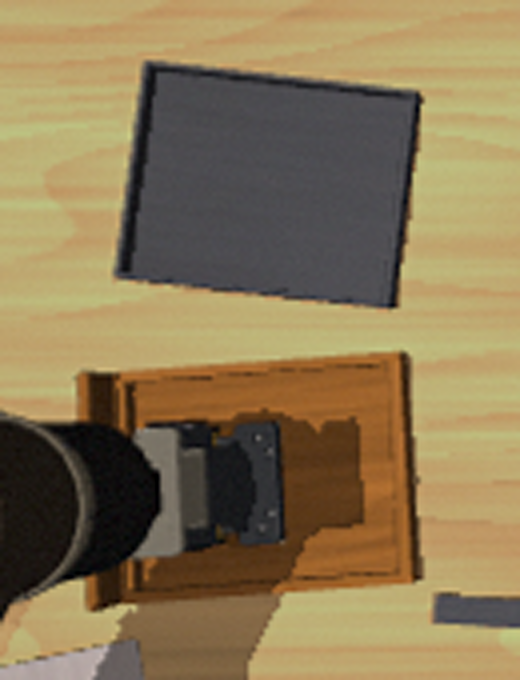

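```bash
python3 -m handwheel '{"gripper":[-1,-1,-1,-1,-1,-1,-0.2,-0.1,0,0,0,0,0,0,0,0,0,0],"travel":[[0,0,-0.03],[0,0,-0.06],[0,0,-0.08],[0,0,-0.09],[0,0,-0.092],[0,0,-0.092],[0,0,-0.092],[0,0,-0.092],[0,0,-0.092],[0,0,-0.08],[0,0,-0.04],[0,0,0.02],[0,0,0.08],[0,0,0.14],[0.01,-0.02,0.2],[0.05,-0.1,0.24],[0.1,-0.2,0.24],[0.1,-0.2,0.24]],"spin":[0,0,0,0,0,0,0,0,0,0,0,0,0,0,0,0,0,0]}' 50
python3 - <<'E'
from h import *
f=viewer.grab_frame('top')['pixels']
cv2.imwrite('pics/top13.png',cv2.resize(f[120:300,110:380],None,fx=2.9,fy=2.9,interpolation=cv2.INTER_CUBIC))
s=arm.get_state();print(s['eef_pos'],s['ee_rot'],s['force'],s['width'],s['q'])
E
```

```text
t: 26.95
eef_pos: [0.4361, 0.2438, 0.2081]
ee_rot: [-0.835, 1.569, 0.796]
force: [0.5, 0.1, -0.5]
width: 0.044
[0.43584662 0.2445045  0.20768711] [-0.79318495  1.56935606  0.83799456] [ 0.70289351 -1.39070366 -0.70117369] 0.043782572695078605 [ 9.05218629e-01  9.80111186e-02 -4.23107693e-01  1.11647163e-04
 -1.04824051e+00 -2.41568742e+00]
```

View pics/top13.png

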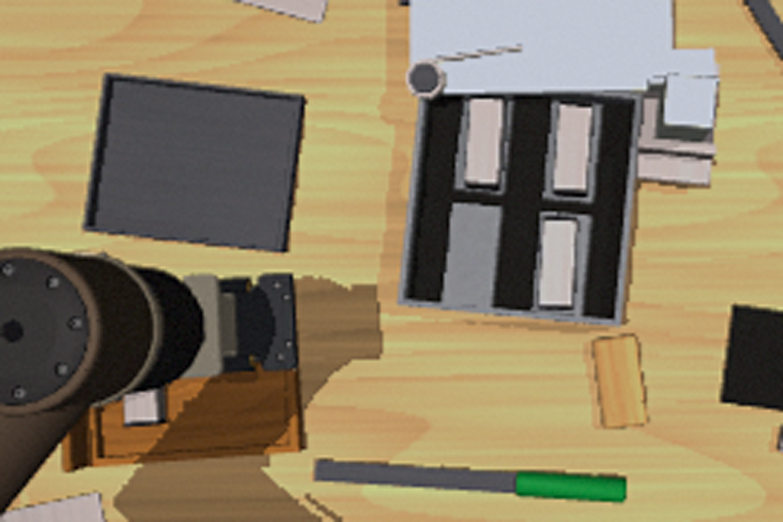

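```bash
python3 -m handwheel '{"gripper":[0.14,0.14,0.14,0.14,0.14,0.14,0.14,0.14,0.14,0.14,0.14,0.14,0.14,0.14,0.14,0.14,0.14,0.14],"travel":[[0.005,-0.03,0],[0.01,-0.09,0],[0.02,-0.16,0],[0.03,-0.24,0],[0.045,-0.32,0],[0.06,-0.4,0],[0.08,-0.48,0],[0.1,-0.55,0],[0.115,-0.6,0],[0.119,-0.616,0],[0.119,-0.616,0],[0.119,-0.616,-0.05],[0.119,-0.616,-0.11],[0.119,-0.616,-0.17],[0.119,-0.616,-0.21],[0.119,-0.616,-0.235],[0.119,-0.616,-0.245],[0.119,-0.616,-0.245]],"spin":[0,-0.03,-0.06,-0.09,-0.12,-0.15,-0.18,-0.18,-0.18,-0.18,-0.18,-0.18,-0.18,-0.18,-0.18,-0.18,-0.18,-0.18]}' 50
python3 -m handwheel '{"gripper":[-1,-1,-1,-1,-1,-1,-1,-1,-1,-1,-1,-1,-1,-1],"travel":[[0,0,0],[0,0,0],[0,0,0],[0,0,0],[0,0,0],[0,0,0.02],[0,0,0.05],[0,0,0.09],[0,0,0.14],[0,0,0.19],[0,0,0.22],[0,0,0.23],[0,0,0.23],[0,0,0.23]],"spin":[0,0,0,0,0,0,0,0,0,0,0,0,0,0]}'
python3 - <<'E'
from h import *
shot('side','side14',(230,100,410,290),3)
s=arm.get_state();print(s['eef_pos'],s['ee_rot'],s['force'],s['width'],s['moment'])
E
```

```text
t: 28.8
eef_pos: [0.4942, -0.0601, 0.0838]
ee_rot: [1.886, 1.57, -2.903]
force: [-0.2, -0.3, 0.2]
width: 0.0501
t: 30.2
eef_pos: [0.4938, -0.061, 0.1982]
ee_rot: [1.569, 1.569, 3.061]
force: [0.2, 0.7, -2.6]
width: 0.0314
[ 0.49376502 -0.06111585  0.19801226] [ 1.71691531  1.56894085 -3.07366329] [ 0.29436259  0.71631169 -2.62690263] 0.0316585402736674 [-0.0336592   0.04416136  0.00787206]
```

View pics/side14.png

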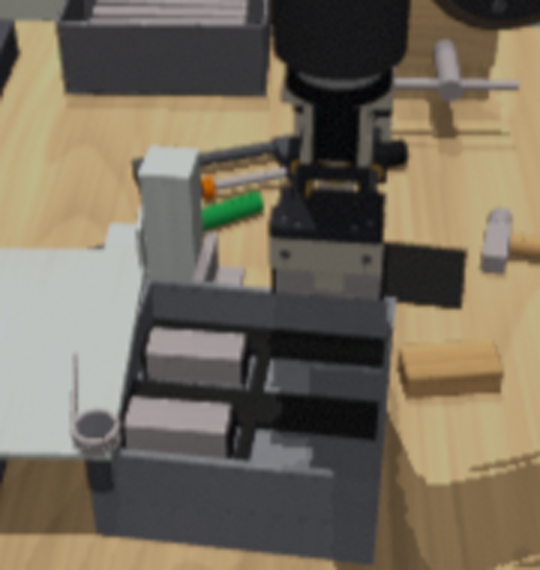

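```bash
python3 -m handwheel '{"gripper":[-1,-1,-1,-1,-1,-1,-1,-1,-1,-1,-1,-1,-1,-1,-1,-1,-1,-1,-1,-1],"travel":[[0.005,0.03,0],[0.02,0.08,0],[0.04,0.15,0],[0.06,0.23,0],[0.08,0.31,0],[0.1,0.39,0],[0.12,0.47,0],[0.15,0.55,0],[0.17,0.63,0],[0.19,0.7,0],[0.21,0.76,0],[0.219,0.795,0],[0.219,0.805,0],[0.219,0.805,-0.06],[0.219,0.805,-0.12],[0.219,0.805,-0.18],[0.219,0.805,-0.23],[0.219,0.805,-0.26],[0.219,0.805,-0.26],[0.219,0.805,-0.26]],"spin":[-0.04,-0.04,-0.04,-0.04,-0.04,-0.04,-0.04,-0.04,-0.04,-0.04,-0.04,-0.04,-0.04,-0.04,-0.04,-0.04,-0.04,-0.04,-0.04,-0.04]}'
python3 - <<'E'
from h import *
shot('side','side15',(200,260,380,400),4)
s=arm.get_state();print(s['eef_pos'],s['ee_rot'],s['force'],s['width'],s['q'])
E
```

```text
t: 32.25
eef_pos: [0.6044, 0.3414, 0.0695]
ee_rot: [-2.068, 1.57, -0.607]
force: [-0.2, 0.4, -0.9]
width: 0.0319
[0.60475318 0.34187913 0.07037695] [-0.94129762  1.56906196  0.52046313] [ 0.39063934  0.60686087 -1.98797876] 0.03159970335876738 [ 7.94505611e-01  5.29979461e-01 -1.41823288e-01  6.00469912e-04
 -8.97324016e-01 -2.47471164e+00]
```

View pics/side15.png

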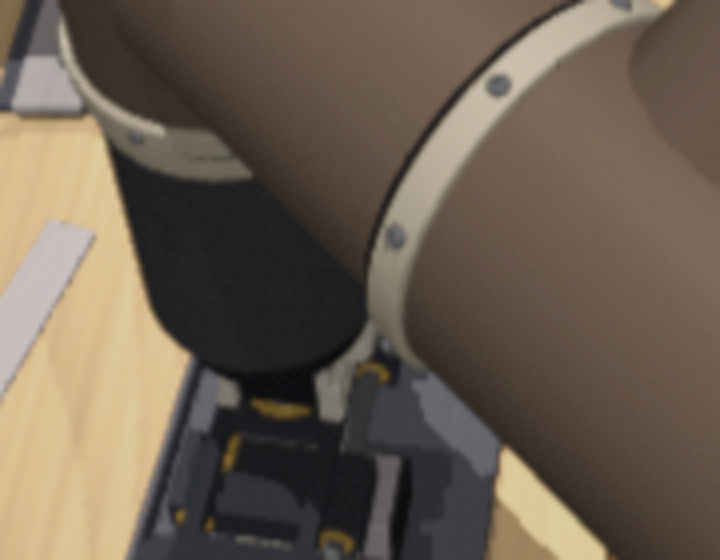

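```bash
python3 -m handwheel '{"gripper":[-1,-1,-1,-1,-0.2,-0.1,0,0,0,0,0,0,0,0,0,0,0],"travel":[[0,0,-0.03],[0,0,-0.055],[0,0,-0.064],[0,0,-0.064],[0,0,-0.064],[0,0,-0.064],[0,0,-0.064],[0,0,-0.05],[0,0,-0.01],[0,0,0.05],[0,0,0.11],[0,0,0.17],[-0.02,-0.02,0.23],[-0.07,-0.1,0.28],[-0.13,-0.2,0.28],[-0.13,-0.25,0.28],[-0.13,-0.25,0.28]],"spin":[0,0,0,0,0,0,0,0,0,0,0,0,0,0,0,0,0]}' 50
python3 - <<'E'
from h import *
f=viewer.grab_frame('top')['pixels']
cv2.imwrite('pics/top16.png',cv2.resize(f[120:300,110:380],None,fx=2.9,fy=2.9,interpolation=cv2.INTER_CUBIC))
s=arm.get_state();print(s['eef_pos'],s['ee_rot'],s['force'],s['width'],s['q'])
E
```

```text
t: 34.0
eef_pos: [0.5377, 0.2132, 0.2106]
ee_rot: [-0.623, 1.57, 0.837]
force: [1.4, 0.6, 0.6]
width: 0.0438
[0.53870886 0.21488161 0.21044345] [-0.78743622  1.56897874  0.67238948] [-0.08442275  0.79112991  0.80196   ] 0.0435774791259963 [ 7.16639471e-01  2.28245148e-01 -2.54792780e-01  9.08759548e-05
 -1.08594259e+00 -2.39844871e+00]
```

View pics/top16.png

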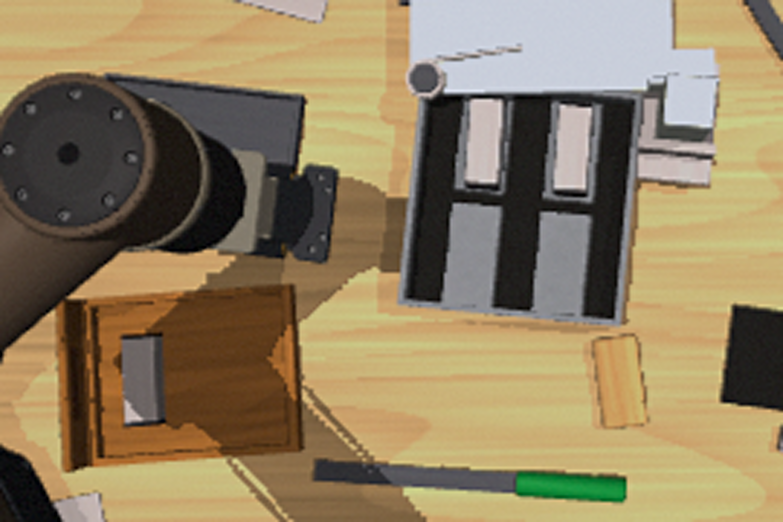

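```bash
python3 -m handwheel '{"gripper":[0.14,0.14,0.14,0.14,0.14,0.14,0.14,0.14,0.14,0.14,0.14,0.14,0.14,0.14,0.14],"travel":[[0.01,-0.03,0],[0.03,-0.09,0],[0.05,-0.17,0],[0.08,-0.25,0],[0.1,-0.33,0],[0.12,-0.39,0],[0.126,-0.415,0],[0.126,-0.415,-0.04],[0.126,-0.415,-0.09],[0.126,-0.415,-0.14],[0.126,-0.415,-0.19],[0.126,-0.415,-0.22],[0.126,-0.415,-0.24],[0.126,-0.415,-0.253],[0.126,-0.415,-0.253]],"spin":[0.04,0.04,0.04,0.04,0.04,0.04,0.04,0.04,0.04,0.04,0.04,0.04,0.04,0.04,0.04]}' 50
python3 -m handwheel '{"gripper":[-1,-1,-1,-1,-1,-1,-1,-1,-1,-1,-1,-1,-1,-1],"travel":[[0,0,0],[0,0,0],[0,0,0],[0,0,0],[0,0,0],[0,0,0.02],[0,0,0.05],[0,0,0.09],[0,0,0.14],[0,0,0.19],[0,0,0.22],[0,0,0.23],[0,0,0.23],[0,0,0.23]],"spin":[0,0,0,0,0,0,0,0,0,0,0,0,0,0]}'
python3 - <<'E'
from h import *
shot('side','side17',(230,100,410,290),3)
s=arm.get_state();print(s['eef_pos'],s['ee_rot'],s['force'],s['width'],s['moment'])
E
```

```text
t: 35.55
eef_pos: [0.602, 0.0094, 0.082]
ee_rot: [1.959, 1.57, -2.831]
force: [0.6, 0.2, 0.1]
width: 0.0501
t: 36.95
eef_pos: [0.6009, 0.0089, 0.196]
ee_rot: [1.684, 1.568, -3.106]
force: [-0.2, -0.7, -7.5]
width: 0.0314
[0.6009806  0.00890231 0.19594028] [ 1.74957572  1.56798336 -3.04102198] [-3.10420332e-03 -7.76235144e-01 -7.99881521e+00] 0.031594439659719094 [0.02702737 0.02948966 0.02929324]
```

View pics/side17.png

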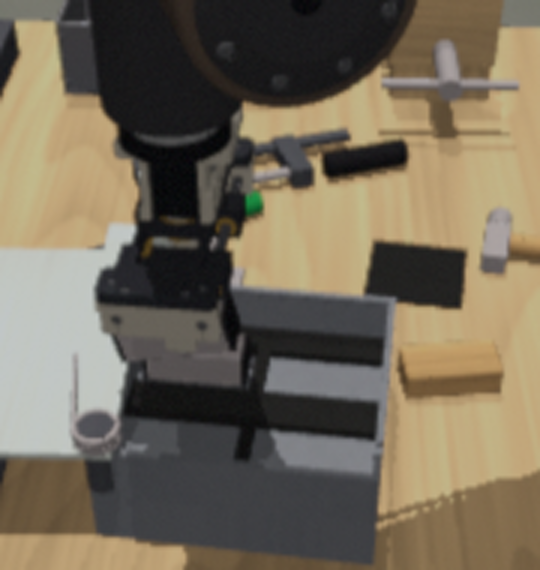

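```bash
python3 -m handwheel '{"gripper":[-1,-1,-1,-1,-1,-1,-1,-1,-1,-1,-1,-1],"travel":[[-0.01,0.02,0],[-0.04,0.06,0],[-0.08,0.11,0],[-0.12,0.17,0],[-0.17,0.23,0],[-0.22,0.29,0],[-0.26,0.35,0],[-0.3,0.41,0],[-0.33,0.45,0],[-0.35,0.47,0],[-0.357,0.478,0],[-0.357,0.478,0]],"spin":[0.1,0.2,0.3,0.4,0.5,0.6,0.7,0.8,0.9,1,1,1]}'
python3 -m handwheel '{"gripper":[-1,-1,-1,-1,-1,-1,-1,-1,-1,-1],"travel":[[0,0,0],[0,0,0],[0,0,0],[0,0,0],[0,0,0],[0,0,0],[0,0,-0.05],[0,0,-0.1],[0,0,-0.15],[0,0,-0.15]],"spin":[0.15,0.3,0.45,0.6,0.75,0.9,1,1,1,1]}'
python3 - <<'E'
from h import *
shot('side','side18',(320,260,470,400),4)
shot('top','top18',(110,130,240,300),3)
s=arm.get_state();print(s['eef_pos'],s['ee_rot'],s['ee_rot'][2]-s['ee_rot'][0],s['force'],s['width'],s['q'])
E
```

```text
t: 38.2
eef_pos: [0.4229, 0.2481, 0.197]
ee_rot: [1.688, 1.57, -2.318]
force: [-0.0, -0.8, -7.9]
width: 0.0314
t: 39.2
eef_pos: [0.4222, 0.2452, 0.1193]
ee_rot: [0.91, 1.564, -2.313]
force: [-0.4, -0.7, -7.4]
width: 0.0317
[0.42404212 0.2473892  0.12267356] [ 1.37034862  1.56927669 -1.85049758] -3.2208461995340794 [-0.21097191  0.54546372 -6.80896967] 0.03180481247149279 [ 9.29933154e-01  1.78547858e-01 -5.51637697e-01  7.19815198e-04
 -8.42032501e-01 -1.00966644e+00]
```

View pics/side18.png

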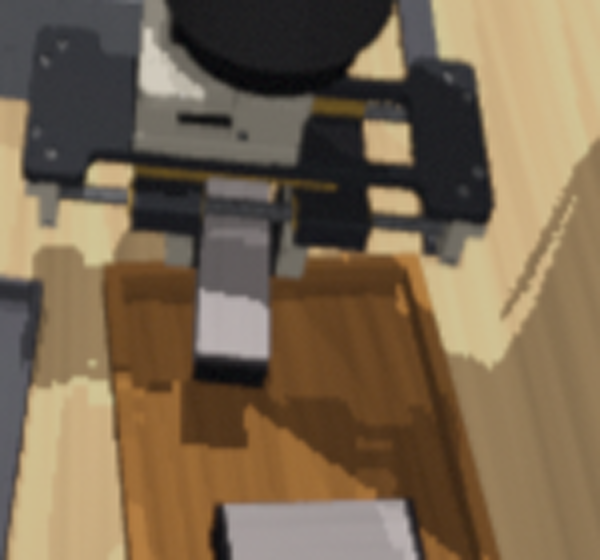

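View pics/top18.png

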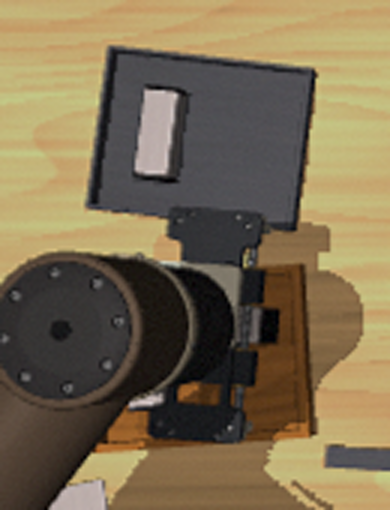

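```bash
python3 -m handwheel '{"gripper":[-1,-1,-1,-1,-1,-1,-1,-0.2,-0.1,0,0,0,0,0,0,0,0,0,0],"travel":[[0,0,-0.02],[0,0,-0.05],[0,0,-0.09],[0,0,-0.12],[0,0,-0.145],[0,0,-0.158],[0,0,-0.158],[0,0,-0.158],[0,0,-0.158],[0,0,-0.158],[0,0,-0.14],[0,0,-0.1],[0,0,-0.04],[0,0,0.02],[0,0,0.08],[0,0,0.14],[0.05,-0.05,0.19],[0.1,-0.12,0.19],[0.1,-0.12,0.19]],"spin":[0.09,0.18,0.18,0.18,0.18,0.18,0.18,0.18,0.18,0.18,0.18,0.18,0.18,0.18,0.1,0,-0.1,-0.2,-0.2]}' 50
python3 - <<'E'
from h import *
shot('side','side19',(320,260,470,400),4)
s=arm.get_state();print(s['eef_pos'],s['ee_rot'],s['ee_rot'][2]-s['ee_rot'][0],s['force'],s['width'],s['q'])
E
```

```text
t: 41.2
eef_pos: [0.4754, 0.1857, 0.2194]
ee_rot: [-2.381, 1.568, 0.521]
force: [1.1, 0.3, -0.7]
width: 0.044
[0.47442067 0.18651679 0.21873096] [-2.22375965  1.56929729  0.67946019] 2.9032198438551795 [-0.44082356  0.2342581  -0.27553137] 0.043873178583207155 [ 7.60421386e-01  1.05411578e-01 -3.87353633e-01  1.37712656e-04
 -1.07653699e+00 -9.98859434e-01]
```

View pics/side19.png

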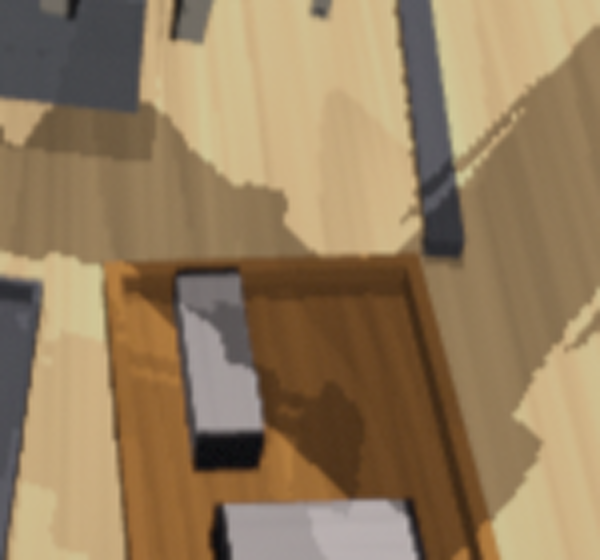

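Run:
```python
from h import *
c=np.array([.387,.302]);a=np.radians(3.65);lx=np.array([np.cos(a),np.sin(a)]);ly=np.array([-lx[1],lx[0]])
s=lambda p:((p[0]-320)*4,(p[1]-260)*4)
for xo,yo,z in [(-75,-95,26),(75,-95,26),(-83,-103,26),(83,-103,26),(16,-89,40),(48,-89,40),(16,1,40),(48,1,40),(16,1,8),(48,1,8)]:
    print(xo,yo,z,np.round(s(pr('side',np.r_[c+lx*xo/1000+ly*yo/1000,z/1000]))))
iv=lambda p:(p[0]/4+320,p[1]/4+260)
for p,z in [((176,272),.04),((238,270),.04),((263,430),.04),((194,435),.04),((262,460),.008),((195,468),.008)]:
    q=up('side',iv(p),z)[:2]-c; print('blank',np.round(1000*np.array([q@lx,q@ly])))
for p in [(107,265),(418,255)]:
    q=up('side',iv(p),.026)[:2]-c; print('rim corner',np.round(1000*np.array([q@lx,q@ly])))
```

```text
-75 -95 26 [411. 265.]
75 -95 26 [124. 274.]
-83 -103 26 [422. 251.]
83 -103 26 [107. 260.]
16 -89 40 [241. 266.]
48 -89 40 [179. 268.]
16 1 40 [270. 438.]
48 1 40 [201. 440.]
16 1 8 [263. 470.]
48 1 8 [196. 473.]
blank [ 50. -87.]
blank [ 18. -87.]
blank [18. -3.]
blank [51. -2.]
blank [15. -4.]
blank [48. -1.]
rim corner [  83. -100.]
rim corner [ -80. -101.]
```

Run:
```python
from h import *
f=viewer.grab_frame('top')['pixels']
cv2.imwrite('pics/top20.png',cv2.resize(f[120:300,110:380],None,fx=2.9,fy=2.9,interpolation=cv2.INTER_CUBIC))
```

```text
(no output)
```

View pics/top20.png

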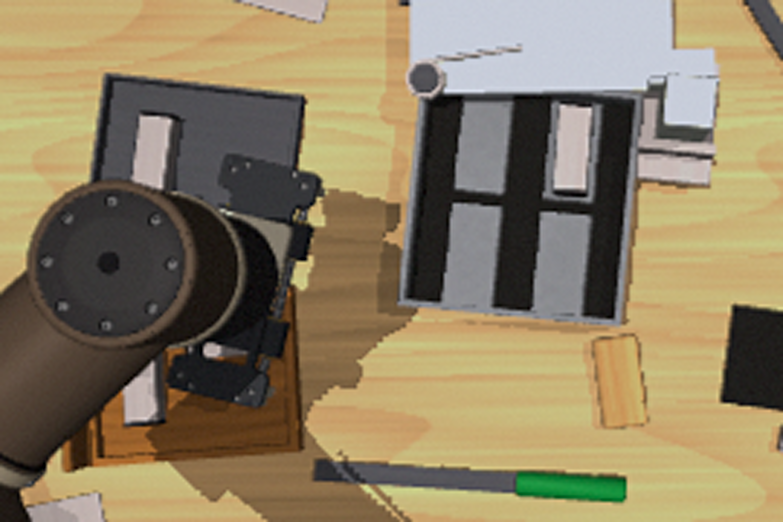

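```bash
python3 -m handwheel '{"gripper":[0.14,0.14,0.14,0.14,0.14,0.14,0.14,0.14,0.14,0.14,0.14,0.14],"travel":[[0.01,-0.03,0],[0.03,-0.08,0],[0.05,-0.14,0],[0.08,-0.2,0],[0.1,-0.26,0],[0.12,-0.32,0],[0.14,-0.38,0],[0.16,-0.44,0],[0.18,-0.49,0],[0.2,-0.52,0],[0.202,-0.526,0],[0.202,-0.526,0]],"spin":[-0.1,-0.2,-0.3,-0.4,-0.5,-0.6,-0.7,-0.8,-0.9,-1,-1,-1]}' 50
python3 -m handwheel '{"gripper":[0.14,0.14,0.14,0.14,0.14,0.14,0.14,0.14],"travel":[[0,0,0],[0,0,0],[0,0,0],[0,0,0],[0,0,0],[0,0,0],[0,0,0],[0,0,0]],"spin":[-0.15,-0.3,-0.45,-0.6,-0.75,-0.8,-0.8,-0.8]}'
python3 - <<'E'
from h import *
s=arm.get_state();p=s['eef_pos'];print(p,np.degrees(s['ee_rot'][2]-s['ee_rot'][0])%360)
P=np.array([.5558,-.0299]);a=np.radians(-5.5);lx=np.array([np.cos(a),np.sin(a)]);ly=np.array([-lx[1],lx[0]])
q=p[:2]-P;print('bin',q@lx,q@ly)
E
```

```text
t: 42.5
eef_pos: [0.5743, -0.0746, 0.2173]
ee_rot: [0.997, 1.57, 3.12]
force: [-1.0, 1.2, 1.0]
width: 0.0499
t: 43.3
eef_pos: [0.5743, -0.074, 0.2178]
ee_rot: [-0.797, 1.571, 0.699]
force: [-0.5, 0.8, 0.3]
width: 0.0501
[ 0.57425598 -0.07404742  0.21775007] 85.74182658886657
bin 0.022602353069129423 -0.042175243552448144
```

```bash
python3 -m handwheel '{"gripper":[0.14,0.14,0.14,0.14,0.14],"travel":[[0.004,-0.006,-0.03],[0.004,-0.006,-0.07],[0.004,-0.006,-0.11],[0.004,-0.006,-0.11],[0.004,-0.006,-0.11]],"spin":[0,0,0,0,0]}'
python3 - <<'E'
from h import *
shot('side','side21',(250,100,400,240),5)
s=arm.get_state();p=s['eef_pos'];print(p,np.degrees(s['ee_rot'][2]-s['ee_rot'][0])%360,s['force'])
E
```

```text
t: 43.8
eef_pos: [0.5766, -0.0778, 0.1629]
ee_rot: [2.43, 1.57, -2.358]
force: [-0.0, -0.1, 0.2]
width: 0.0501
[ 0.57703128 -0.07780718  0.16356044] 85.61601558413079 [ 0.03120443 -0.70286014  0.18463791]
```

View pics/side21.png

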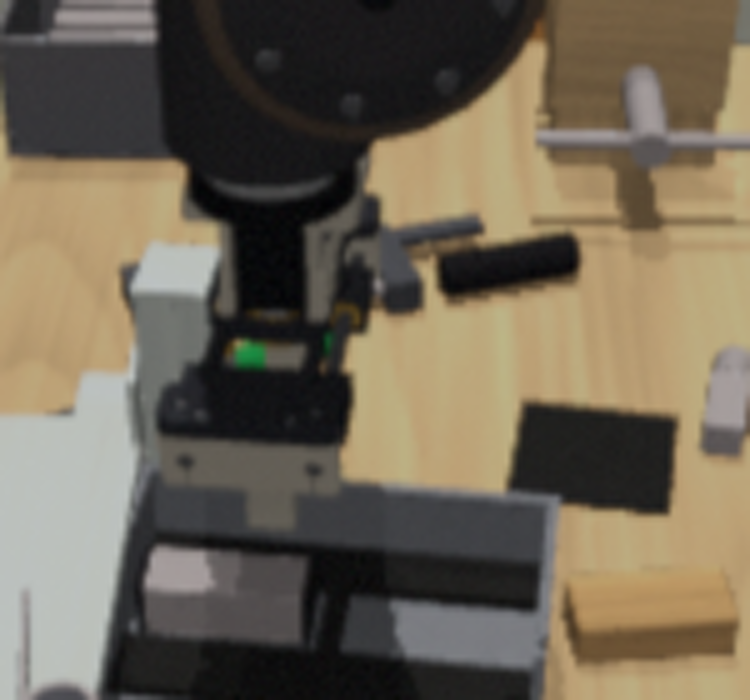

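```bash
python3 -m handwheel '{"gripper":[0.14,0.14,0.14,0.14,0.14,0.14,0.14,0.14],"travel":[[-0.004,0,0],[-0.004,0,-0.02],[-0.004,0,-0.05],[-0.004,0,-0.08],[-0.004,0,-0.11],[-0.004,0,-0.14],[-0.004,0,-0.158],[-0.004,0,-0.158]],"spin":[0,0,0,0,0,0,0,0]}' 60
python3 -m handwheel '{"gripper":[-1,-1,-1,-1,-1,-1,-1,-1,-1,-1],"travel":[[0,0,0],[0,0,0],[0,0,0],[0,0,0],[0,0,0],[0,0,0.01],[0,0,0.025],[0,0,0.04],[0,0,0.05],[0,0,0.05]],"spin":[0,0,0,0,0,0,0,0,0,0]}'
python3 - <<'E'
from h import *
shot('side','side22',(250,100,400,240),5)
s=arm.get_state();p=s['eef_pos'];print(p,np.degrees(s['ee_rot'][2]-s['ee_rot'][0])%360,s['force'],s['moment'])
E
```

```text
t: 44.65
eef_pos: [0.5736, -0.0781, 0.0822]
ee_rot: [1.752, 1.569, -3.038]
force: [-0.3, 0.0, 0.5]
width: 0.0498
t: 45.65
eef_pos: [0.575, -0.078, 0.1096]
ee_rot: [-1.37, 1.569, 0.123]
force: [0.6, -0.4, -2.0]
width: 0.0316
[ 0.57467294 -0.07795842  0.10903403] 85.53418555636112 [ 1.2903963  -0.16417604 -2.96405802] [0.00127366 0.0798283  0.04187506]
```

View pics/side22.png

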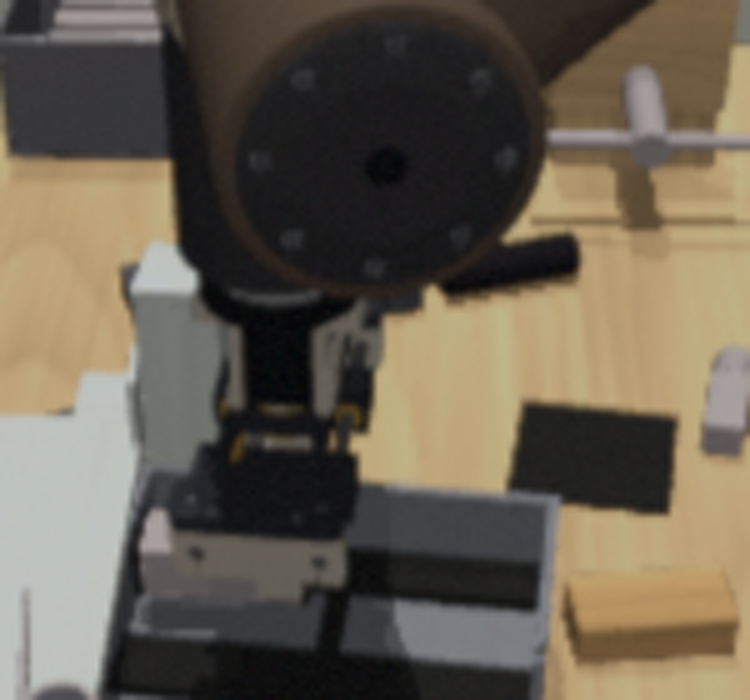

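```bash
python3 -m handwheel '{"gripper":[-1,-1,-1,-1,-1,-1,-1,-1,-1,-1,-1,-1,-1,-1,-1,-1,-1,-1,-1,-1],"travel":[[-0.005,0,0.03],[-0.01,0,0.08],[-0.015,0,0.13],[-0.025,0.02,0.17],[-0.025,0.07,0.18],[-0.025,0.14,0.18],[-0.025,0.22,0.18],[-0.025,0.3,0.18],[-0.025,0.38,0.18],[-0.025,0.46,0.18],[-0.025,0.54,0.18],[-0.025,0.61,0.18],[-0.025,0.66,0.18],[-0.025,0.673,0.18],[-0.025,0.673,0.14],[-0.025,0.673,0.08],[-0.025,0.673,0.02],[-0.025,0.673,-0.03],[-0.025,0.673,-0.06],[-0.025,0.673,-0.06]],"spin":[0,0,0,0,0,0,0,0,0,0,-0.04,-0.04,-0.04,-0.04,-0.04,-0.04,-0.04,-0.04,-0.04,-0.04]}'
python3 - <<'E'
from h import *
shot('side','side23',(200,260,380,400),4)
s=arm.get_state();p=s['eef_pos'];print(p,np.degrees(s['ee_rot'][2]-s['ee_rot'][0])%360,s['force'],s['moment'],s['width'])
E
```

```text
t: 47.7
eef_pos: [0.5604, 0.2567, 0.0757]
ee_rot: [2.325, 1.565, -2.498]
force: [1.4, 0.1, -2.9]
width: 0.0318
[0.56141198 0.25748153 0.07744545] 83.71289280457 [ 0.78470411 -0.48586194 -2.44902755] [ 0.05796987 -0.02726669  0.06629811] 0.031104635521721064
```

View pics/side23.png

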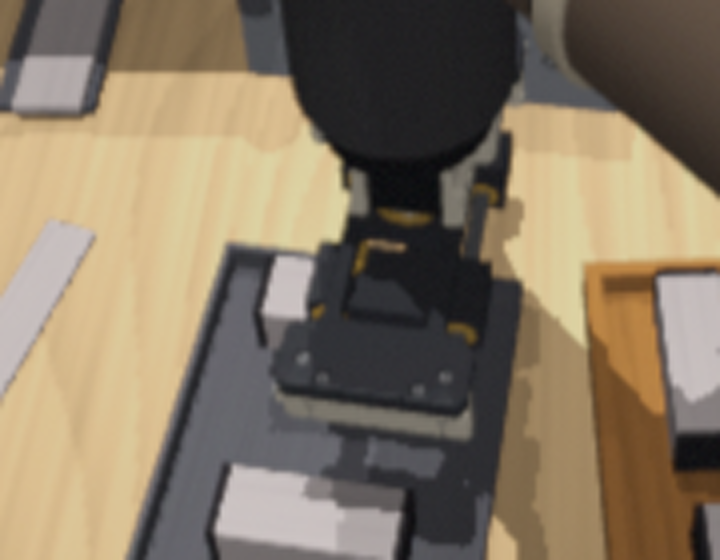

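```bash
python3 -m handwheel '{"gripper":[-1,-1,-1,-1,-1,-0.2,-0.1,0,0,0,0,0,0,0,0,0,0,0],"travel":[[0,0,-0.03],[0,0,-0.055],[0,0,-0.07],[0,0,-0.077],[0,0,-0.077],[0,0,-0.077],[0,0,-0.077],[0,0,-0.077],[0,0,-0.06],[0,0,-0.02],[0,0,0.04],[0,0,0.1],[0,0,0.17],[0,0,0.24],[0,-0.05,0.32],[0,-0.12,0.4],[0,-0.2,0.44],[0,-0.2,0.44]],"spin":[0,0,0,0,0,0,0,0,0,0,0,0,0,0.1,0.2,0.3,0.4,0.4]}' 60
python3 - <<'E'
from h import *
shot('side','side24',(200,180,460,400),3)
f=viewer.grab_frame('top')['pixels']
cv2.imwrite('pics/top24.png',cv2.resize(f[120:300,110:380],None,fx=2.9,fy=2.9,interpolation=cv2.INTER_CUBIC))
s=arm.get_state();p=s['eef_pos'];print(p,np.degrees(s['ee_rot'][2]-s['ee_rot'][0])%360,s['force'],s['moment'],s['width'])
E
```

```text
t: 49.55
eef_pos: [0.563, 0.1555, 0.3045]
ee_rot: [-1.381, 1.563, 0.395]
force: [-0.2, 1.1, -0.0]
width: 0.0435
[0.56204418 0.15768988 0.30030434] 101.6180881476965 [-0.2031097   0.34964336 -1.08579659] [ 0.07600014 -0.0054405   0.03101646] 0.043838614523864984
```

View pics/side24.png

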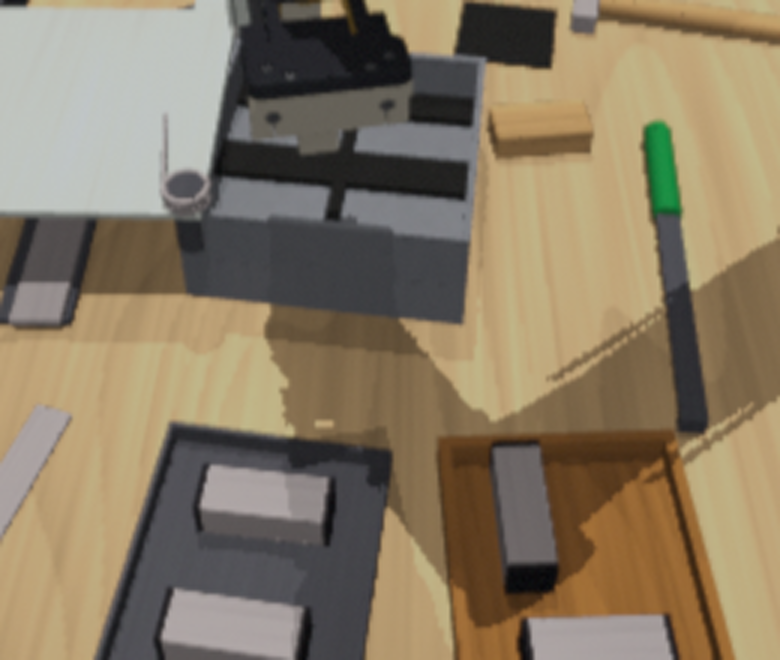

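View pics/top24.png

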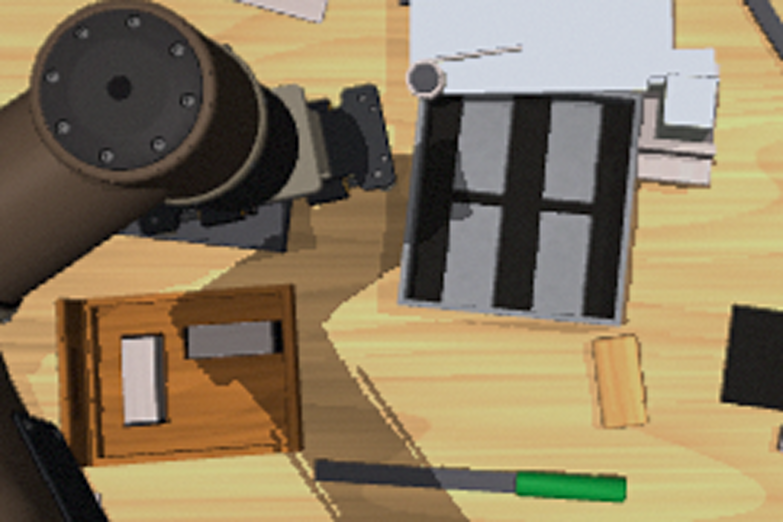

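```bash
python3 -m handwheel '{"gripper":[1,1,1,1,1,1,1,1,1,1,1,1,1],"travel":[[0.01,-0.03,0],[0.02,-0.08,0],[0.04,-0.15,0],[0.06,-0.23,0],[0.08,-0.31,0],[0.1,-0.39,0],[0.11,-0.47,0],[0.12,-0.55,0],[0.13,-0.62,0],[0.14,-0.66,0],[0.144,-0.678,0],[0.144,-0.678,0],[0.144,-0.678,0]],"spin":[0.1,0.2,0.3,0.4,0.5,0.6,0.7,0.8,0.9,1,1,1,1]}' 50
python3 -m handwheel '{"gripper":[1,1,1,1,1,1,1],"travel":[[0,0,0],[0,0,0],[0,0,0],[0,0,0],[0,0,0],[0,0,0],[0,0,0]],"spin":[0.15,0.3,0.45,0.6,0.62,0.62,0.62]}'
python3 - <<'E'
from h import *
shot('side','side25',(230,60,410,210),4)
s=arm.get_state();p=s['eef_pos'];print(p,np.degrees(s['ee_rot'][2]-s['ee_rot'][0])%360,s['force'],s['width'])
E
```

```text
t: 50.95
eef_pos: [0.634, -0.1795, 0.2979]
ee_rot: [0.307, 1.57, 2.867]
force: [-0.7, 1.0, 0.1]
width: 0.0873
t: 51.65
eef_pos: [0.634, -0.1798, 0.2987]
ee_rot: [-2.655, 1.571, 0.39]
force: [-0.4, 0.4, -1.0]
width: 0.0879
[ 0.63401252 -0.18001446  0.29864648] 174.53334780190562 [ 0.18495383  1.11885022 -0.56382472] 0.08766431812915518
```

View pics/side25.png

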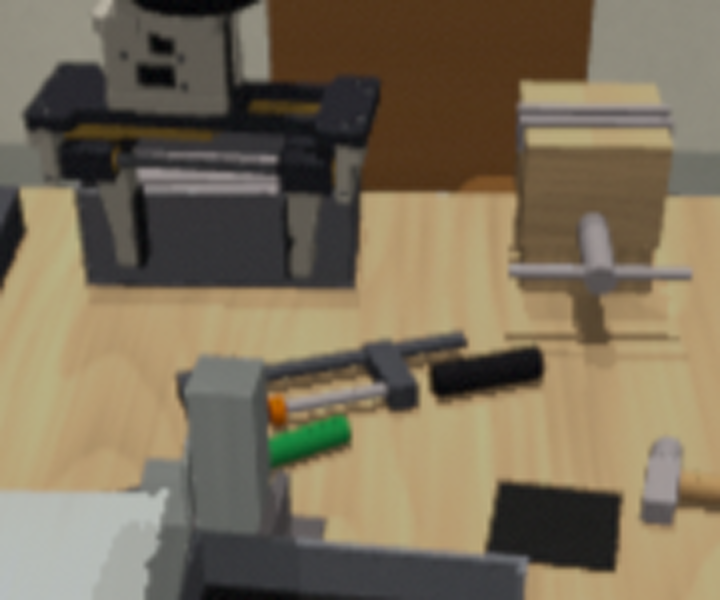

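```bash
python3 -m handwheel '{"gripper":[1,1,1,1,1,1,1,1,-1,-1,-1,-1,-1,-1,-1,-1],"travel":[[0,-0.003,-0.04],[0,-0.003,-0.09],[0,-0.003,-0.14],[0,-0.003,-0.18],[0,-0.003,-0.21],[0,-0.003,-0.23],[0,-0.003,-0.24],[0,-0.003,-0.24],[0,-0.003,-0.24],[0,-0.003,-0.24],[0,-0.003,-0.24],[0,-0.003,-0.24],[0,-0.003,-0.24],[0,-0.003,-0.24],[0,-0.003,-0.24],[0,-0.003,-0.24]],"spin":[0,0,0,0,0,0,0,0,0,0,0,0,0,0,0,0]}' 60
python3 - <<'E'
from h import *
shot('side','side26',(230,60,410,210),4)
s=arm.get_state();p=s['eef_pos'];print(p,np.degrees(s['ee_rot'][2]-s['ee_rot'][0])%360,s['force'],s['width'])
E
```

```text
t: 53.3
eef_pos: [0.6343, -0.182, 0.1787]
ee_rot: [3.03, 1.57, -0.205]
force: [1.6, -0.6, -0.0]
width: 0.0447
[ 0.63430293 -0.18205052  0.17868639] 174.64189734701233 [ 1.45106829 -0.72715873  0.1661503 ] 0.044734119872906396
```

View pics/side26.png

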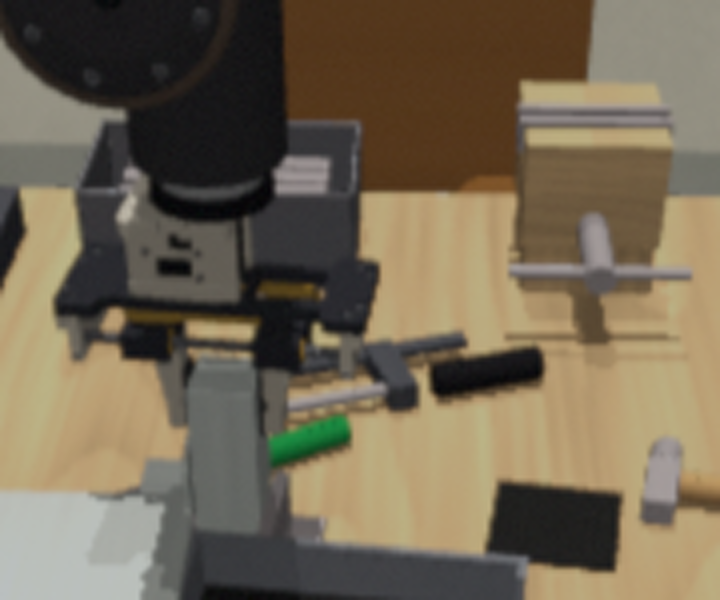

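```bash
python3 -m handwheel '{"gripper":[-1,-1,-1,-1,-1,-1,-1,-1,-1,-1,-1,-1,-1,-1,-1,-1],"travel":[[0.004,0,0.01],[0.006,0,0.03],[0.006,0,0.06],[0.006,0,0.09],[0.006,0,0.12],[0.006,0,0.15],[0.006,0,0.18],[0.006,0,0.21],[0.006,0,0.24],[0.006,0,0.26],[0.006,0,0.27],[0.006,0,0.27],[0.006,0,0.27],[0.006,0,0.27],[0.006,0,0.27],[0.006,0,0.27]],"spin":[0,0,0,0,0,0,0,0,0,0,0,0,0,0,0,0]}' 60
python3 - <<'E'
from h import *
shot('side','side27',(200,60,460,280),3)
s=arm.get_state();p=s['eef_pos'];print(p,np.degrees(s['ee_rot'][2]-s['ee_rot'][0])%360,s['force'],s['width'])
E
```

```text
t: 54.95
eef_pos: [0.6369, -0.182, 0.3131]
ee_rot: [0.055, 1.57, 3.103]
force: [-0.2, 0.5, -6.8]
width: 0.0447
[ 0.63693128 -0.18201598  0.31324992] 174.63592385068912 [ 0.06869045 -0.67137596 -7.52245123] 0.04500704670664035
```

View pics/side27.png

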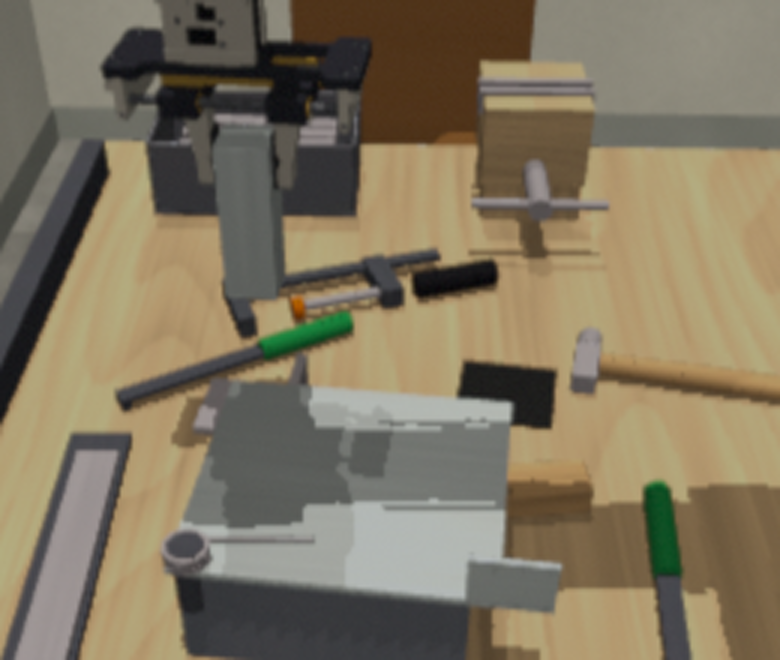

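```bash
python3 -m handwheel '{"gripper":[-1,-1,-1,-1,-1,-1,-1,-1,-1,-1,-1,-1,-1,-1,-1,-1,-1,-1,-1],"travel":[[-0.02,-0.01,0],[-0.06,-0.03,0],[-0.11,-0.05,0],[-0.17,-0.075,0],[-0.23,-0.1,0],[-0.29,-0.125,0],[-0.35,-0.15,0],[-0.4,-0.175,0],[-0.44,-0.19,0],[-0.47,-0.205,0],[-0.48,-0.208,0],[-0.48,-0.208,-0.05],[-0.48,-0.208,-0.11],[-0.48,-0.208,-0.17],[-0.48,-0.208,-0.23],[-0.48,-0.208,-0.29],[-0.48,-0.208,-0.33],[-0.48,-0.208,-0.35],[-0.48,-0.208,-0.35]],"spin":[0,0,0,0,0,0,0,0,0,0,0,0,0,0,0,0,0,0,0]}' 60
python3 - <<'E'
from h import *
shot('side','side28',(300,60,440,220),4)
s=arm.get_state();p=s['eef_pos'];print(p,np.degrees(s['ee_rot'][2]-s['ee_rot'][0])%360,s['force'],s['width'])
E
```

```text
t: 56.9
eef_pos: [0.3968, -0.2858, 0.1375]
ee_rot: [-0.127, 1.568, 2.921]
force: [0.0, 0.9, -6.0]
width: 0.0447
[ 0.39752177 -0.28615095  0.13867947] 174.66904316793926 [ 0.40924129 -0.94211446 -6.85287466] 0.04460801213567679
```

View pics/side28.png

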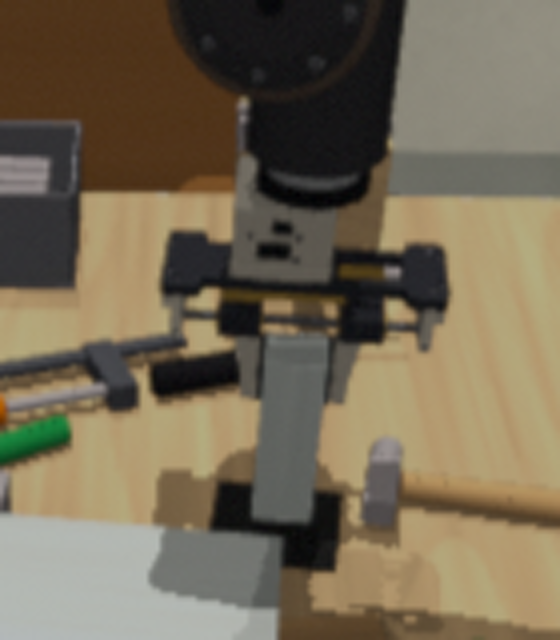

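```bash
python3 -m handwheel '{"gripper":[-1,-1,-1,-1,-1,-1],"travel":[[0,0,-0.01],[0,0,-0.02],[0,0,-0.028],[0,0,-0.031],[0,0,-0.033],[0,0,-0.033]],"spin":[0,0,0,0,0,0]}'
```

```text
t: 57.55
eef_pos: [0.397, -0.286, 0.122]
ee_rot: [0.505, 1.571, -2.73]
force: [-0.8, -0.0, -9.0]
width: 0.0447
```

```bash
python3 -m handwheel '{"gripper":[-1,-1,-1,-1],"travel":[[0,0,-0.001],[0,0,-0.002],[0,0,-0.003],[0,0,-0.003]],"spin":[0,0,0,0]}'
```

```text
t: 57.95
eef_pos: [0.3972, -0.2862, 0.1216]
ee_rot: [2.472, 1.57, -0.762]
force: [-2.3, 2.2, 5.7]
width: 0.0447
```

Firm contact on the mat; release slowly, lift and back off.

```bash
python3 -m handwheel '{"gripper":[-1,-0.2,0,0.2,0.4,0.6,0.8,1,1,1,1,1,1,1,1,1,1,1,1,1],"travel":[[0,0,0.001],[0,0,0.001],[0,0,0.001],[0,0,0.001],[0,0,0.001],[0,0,0.001],[0,0,0.001],[0,0,0.001],[0,0,0.02],[0,0,0.05],[0,0,0.09],[0,0,0.14],[0,0,0.19],[0,-0.03,0.24],[0,-0.1,0.28],[0,-0.18,0.28],[0,-0.26,0.28],[0,-0.34,0.28],[0,-0.4,0.28],[0,-0.4,0.28]],"spin":[0,0,0,0,0,0,0,0,0,0,0,0,0,0,0,0,0,0,0,0]}'
python3 - <<'E'
from h import *
shot('side','side29');shot('top','top29')
s=arm.get_state();p=s['eef_pos'];print(p,s['force'],s['width'],s['t'])
E
```

```text
t: 59.95
eef_pos: [0.3964, -0.4891, 0.2601]
ee_rot: [0.137, 1.57, -3.101]
force: [-0.1, 1.5, -1.4]
width: 0.0876
[ 0.39653181 -0.48641076  0.26042751] [0.73363437 0.51057737 0.66423698] 0.08780853962719472 60.05
```

View pics/side29.png

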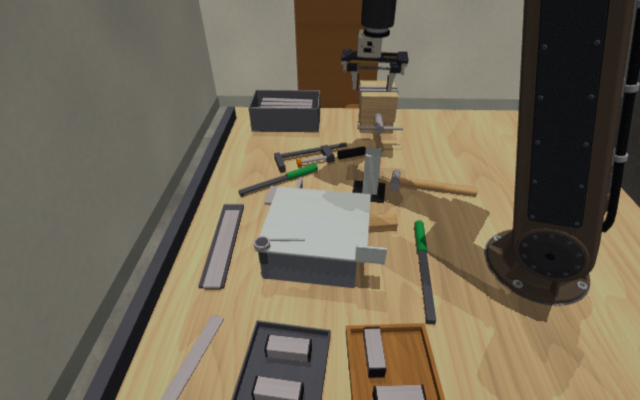

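View pics/top29.png

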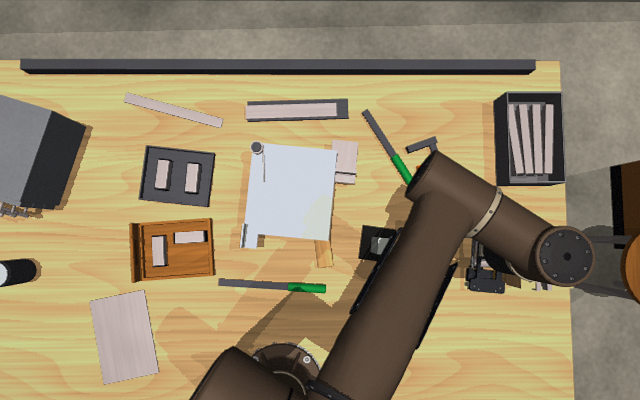

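Run:
```python
from h import *
a=cv2.imread('pics/side0.png').astype(int);b=cv2.imread('pics/side29.png').astype(int)
for n,(x0,y0,x1,y1) in dict(block=(368,208,400,236),file=(238,164,320,198),clamp=(274,143,366,174),flap=(253,186,388,268)).items(): print(n,(abs(a-b)[y0:y1,x0:x1].max(2)>40).mean().round(3))
print(arm.job_done())
```

```text
block 0.0
file 0.014
clamp 0.203
flap 0.006
the job is handed in; nothing more can be done
None
```

I opened the flap with the prop, stood the prop on the ledge against the lug, and emptied the bin. There were four blanks, and I weighed each one as it was lifted.

| Blank (bin bay) | Lift force | Kind | Laid in |
|---|---|---|---|
| near left | about 7.0 N | solid | wooden tray |
| far left | about 7.7 N | solid | wooden tray |
| near right | about 2.6 N | hollow | steel tray |
| far right | about 2.5 N | hollow | steel tray |

Then I lifted the prop away, the flap sprang shut, and I stood the prop upright on the mat. I handed the job in at about 60 s, with the gripper clear of everything.

**Last checks:** the final pictures show the flap shut, the bin's lip back where it started, all four blanks flat in their trays, and the prop upright on the mat. Compared with the first side picture, the wood block, file and flap areas barely changed (0 to 1.4 % of pixels).

**Check that disagreed:** the clamp area differed in 20 % of its pixels. To the eye the clamp sits in the same place in both side pictures, and nothing touched it. I put the difference down to the arm's shadow, but I did not measure it separately. In the last top picture the arm covers part of the clamp.

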